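# Put the pliers away in the push-latch tip-out bin

## Task

Put the pliers away in the wide lower bin of the blue tip-out unit: tip the bin right out by its bar handle, lay the pliers in it, and push it home again until its push-push catch holds it flush. The catch is out of sight - one push locks it, the next frees it - and the bin may start locked or just standing almost shut, so feel which it is. Leave the other things on the table alone.

Things in the scene. Friction and masses are not known exactly. Their poses are not given: they have to be found in the camera images.
- bin_unit: Blue steel tip-out unit on the table, fixed: 160 deep x 296 wide x 349 mm high. Origin: centre of its underside; x points to its back (its front faces -x), y to its left, z up. Below, the one wide grey bin that moves; above it, from z = 237 mm up, two small fixed bins, whose bar handles (z = 311 mm) stand out to x = -109 mm. Side posts' front edges: x = -80 mm.
- bin_hinge (a point): Middle of the wide bin's hinge line, which runs along the unit's y axis, 72 mm in front of the unit's origin, 40 mm above the table. Its axes are those of the unit, fixed. The bin's front panel (8 mm thick, 248 wide, 156 mm high above this line) and all that moves with it turn about this line, the top edge towards the robot.
- bin (a joint): Angle of the wide bin, rad: 0 = locked flush, 0.088 = freed (its top edge 14 mm proud), 1.05 = tipped right out, a stop; -0.064 = pushed in fully, a stop. Push-push catch: pushed in to this stop and let go, a locked bin is freed, a free one locks. That takes 4 to 8 N at the bar. A freed bin moves at 1 to 3 N; left between, it may sink shut. A locked one holds against a pull of 6 N.
- bar_mid (a point): Middle of the wide bin's steel bar handle: round, 10 mm thick, straight for 106 mm along y. With the bin flush it lies 50 mm in front of the hinge line and 148 mm above it; it swings with the bin, forward and down. Gap between bar and bin front: 37 mm. Because of the bins above it, tools must come tilted, from above and in front (35 to 50 degrees).
- bin_floor (a point): Middle of the tub's inner floor, 59 mm behind the hinge line and 5 mm above it when flush; axes of the bin (x back, y left, z up when flush), turning with it. Tub inside: 216 wide (y), 115 mm deep (x from -59 to +56 mm); walls 3 mm; back wall 45 mm high, sides rising to 146 mm at the front. Tipped out, floor and front panel make a trough that opens upward.
- pliers_mid (a point): Centre, half-way up, of the loose pliers with red handles, flat on the table: 173 mm long (y axis), 54 mm over the handles, 13 mm thick (z axis up). Handles towards +y, steel jaws towards -y; the rivet lies 32 mm from the centre towards the jaws. From 35 to 85 mm that way the head is 28 mm wide with parallel sides: good to grip across. 0.15 to 0.3 kg.
- hammer: Claw hammer with wooden handle, 288 mm long, on the right; leave it alone.
- masking_tape: Cream tape roll, 94 mm across, on the right; leave it alone.
- black_tape: Black tape roll, 72 mm across; leave it alone.
- sanding_block: Brown sanding block, 100 mm long, at the near left; leave it alone.
- c_clamp: Red C clamp, 157 mm long, at the near right; leave it alone.

How it is judged:
By the outcome, as a careful person would: the job done as asked, in the order asked, and still so for the second after the job is handed in, with the robot touching nothing.
It also fails if it takes over 67 s, if anything falls off the work surface, if the arm or the gripper's body presses on something with over 40 N, if the wrist force passes 120 N, or if a joint passes its speed limit or range.

## Robot

A 6-joint arm with a two-finger parallel gripper is mounted at the origin on a cart in front of the work surface, level with it; the furniture and walls round the work are solid. World frame = base frame: x ahead of the robot, y to its left, z up, the work surface at z = 0. Lengths are in m, angles in degrees, forces in N, time in s.
With the tool pointing down it reaches from about 0.375 to 0.9 m from the base axis. Payload 3.1 kg.
Tool frame: the origin (TCP) lies between the finger pads; the fingertips stand 22 mm ahead of it and the grasp point (between the pads) lies 3 mm ahead of it; y points along the fingers, x is the direction in which the jaws open and shut, and the axes are right-handed (so a half turn about y gives the same grasp; the last joint's range is limited). The gripper opens to 87 mm and grips with 3 to 60 N. Pads are 19 mm wide; open, the fingers measure 117 mm over their backs; the gripper's body (75 mm by 190 mm) begins 51 mm behind the grasp point.
Start: joints at [59.616, 30.224, 82.088, -0, 67.689, -10.227], TCP at [0.215, 0.587, 0.217] pointing down, gripper open.
Joint ranges: [-176.69, 176.69], [-43.24, 126.21], [12.49, 139.97], [-82, 262], [0, 151.66], [-163.58, 163.58]. Speed limits (degrees/s): [159.86, 159.86, 180, 180, 180, 180].

## Interface

Orientations are given as a 3x3 rotation matrix whose columns are the frame's x, y, z axes.
In Python, from rig import bot, imaging, workorder gives the robot as it stands. The module is installed in compiled form; this text tells all that it offers.
- The arm moves only by the tool drive_tool, never from a script. Its argument "commands" is a list of rows, each an object of numbers: "dx", "dy", "dz": the shift along the tool's x, y, z normalised to -1 to 1, where 1 is 4 cm; "wx", "wy", "wz": the turn, a rotation vector about the tool's x, y, z normalised to -1 to 1, where 1 is pi/2 rad; "grip": the finger opening in mm, from 0 to 87. In form: [{"dx": .., "dy": .., "dz": .., "wx": .., "wy": .., "wz": .., "grip": ..}, ...]. A call has 1 to 8 rows; each row shifts and turns the commanded pose from where the row before left it, along the tool's axes as they then stand; what a row does not reach is not made up. A row lasts 1/8 s, in which the tool goes at most 62.5 mm and 10.7 degrees, less where a joint would pass 70% of its speed; a pose out of reach is approached as far as the arm can. A call with a number of a shift or a turn outside -1 to 1 is refused whole. A call with a gripper value outside its range is refused whole. The fingers move at their own pace and stop on an object; the grip force is fixed at half the most. Time passes only in rows, so rows that do not move let the fingers close. It gives the time, the measured TCP pose, the force and the opening at its end, in the units of the state.
- bot.read_state(): the state, without advancing time (a new reading comes with each control period).
- imaging.capture(name): name is "scene" or "top" or "wrist"; returns (picture, depth): 384x512x3 uint8, red, green, blue; 384x512 float32, m along the optical axis (not along the pixel's ray), 0 where there is no reading.
- imaging.get_calibration(name): a dict with "mtx" (3x3 intrinsics, pixels), "world_to_cam" (4x4, takes a point from world to camera coordinates). Camera axes: x right, y down, z forward; pixel columns grow to the right and rows downward; lengths in m; the calibration is good to about 2 mm. A picture is of the moment at which its call begins: read the wrist's pose just before it. get_calibration takes no time and is no camera call; for the wrist camera it gives the pose at the moment of the call.
- workorder.hand_in(): hands the job in, once; it reports no verdict.
The state is a dict: "time_s": time; "joint_positions": joint angles; "qvel": joint speeds; "tau": joint torques, N m; "position": TCP position; "tcp_rot": TCP orientation; "force": force on the tool from outside, world axes, zero at the start; "moment": the same for the moment, N m; "opening": opening from 0.0 (shut) to 1.0 (fully open).
Only numpy, scipy, OpenCV 4.12 (cv2) and the standard library are available. Lean on these libraries where they do the work, as an engineer would, in place of code of your own. Each camera call takes 0.05 s, during which the arm holds its last target. There are 200 camera calls.

## Working session

There is one attempt and no reset: what is moved stays moved. The work goes in short steps, Python scripts to look and compute and a tool call to move; the robot and the scene stay as the last step left them, time stands still between calls to the robot, and variables do not carry over. Pictures are saved under pics/ and viewed, on a budget of 10 in all, crops included, one or two more only if the job needs it, and the job is handed in when it is done.

Besides the shell and the picture viewer there is one more tool, called after ">>>" by a JSON object that holds its "method" and its "body", one argument or row to a line. drive_tool: Moves the arm, as the interface text tells. Its arguments: {"type":"object","properties":{"commands":{"type":"array"}},"required":["commands"]}

```bash
mkdir -p pics; ls; python3 - <<'E'
from rig import bot, imaging
import cv2,numpy as np
s=bot.read_state(); print({k:np.round(v,3).tolist() for k,v in s.items()})
for n in ("scene","top"):
    p,d=imaging.capture(n); np.savez(f'pics/{n}0.npz',p=p,d=d,**imaging.get_calibration(n)); cv2.imwrite(f'pics/{n}0.png',p[:,:,::-1])
    c=imaging.get_calibration(n); print(n,np.round(c['mtx'],1).tolist(),np.round(c['world_to_cam'],4).tolist())
E
```

```text
pics
{'time_s': 0.0, 'joint_positions': [59.617, 30.279, 82.156, 0.002, 67.688, -10.228], 'qvel': [-0.04, -0.118, 0.147, -0.047, -0.085, -0.055], 'tau': [-0.001, -44.003, -17.659, 0.063, 0.058, -0.0], 'position': [0.215, 0.586, 0.216], 'tcp_rot': [[0.345, -0.001, -0.939], [0.939, -0.002, 0.345], [-0.002, -1.0, 0.0]], 'force': [0.539, 0.49, 0.382], 'moment': [0.016, 0.011, 0.014], 'opening': 0.999}
scene [[385.2, 0.0, 253.0], [0.0, 385.2, 188.8], [0.0, 0.0, 1.0]] [[0.6714, -0.7411, -0.0066, -0.3465], [-0.2908, -0.2552, -0.9221, 0.2685], [0.6817, 0.621, -0.3868, 0.9128], [0.0, 0.0, 0.0, 1.0]]
top [[381.2, 0.0, 263.4], [0.0, 381.2, 187.8], [0.0, 0.0, 1.0]] [[0.4078, -0.913, -0.007, -0.2185], [-0.8899, -0.3957, -0.2271, 0.4823], [0.2045, 0.0988, -0.9739, 1.0892], [0.0, 0.0, 0.0, 1.0]]
```

View pics/scene0.png

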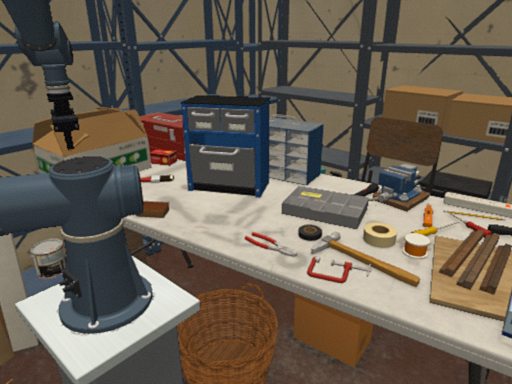

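View pics/top0.png

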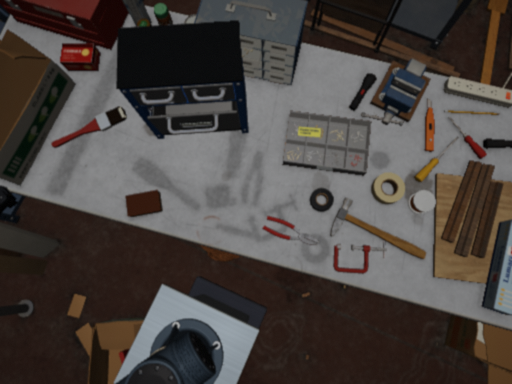

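The scene view shows the blue unit (about 228,145) with the wide bin's bar at (221,150), and the pliers at (270,243). In the top view the unit's top is at (180,55), the wide bar at (193,125) and the pliers at (290,230), with the jaws towards (315,240).

```bash
cat > h.py <<'E'
import numpy as np,cv2
def load(n):
    z=np.load(f'pics/{n}.npz'); return z['p'],z['d'],z['mtx'],z['world_to_cam']
def cloud(d,K,T):
    v,u=np.mgrid[:d.shape[0],:d.shape[1]]
    P=np.stack([(u-K[0,2])/K[0,0]*d,(v-K[1,2])/K[1,1]*d,d],-1)
    W=(P-T[:3,3])@T[:3,:3]; W[d<=0]=np.nan; return W
def ray(u,v,K,T,z):
    R=T[:3,:3];c=-R.T@T[:3,3]; r=R.T@np.linalg.inv(K)@[u,v,1]; return c+r*(z-c[2])/r[2]
E
python3 - <<'E'
from h import *
for n in('top0','scene0'):
    p,d,K,T=load(n); W=cloud(d,K,T)
    m=(abs(W[...,2]-.349)<.008); 
    if n=='scene0': m[:, :180]=0; m[:,275:]=0; m[:90]=0
    else: m[:, :110]=0; m[:,250:]=0
    m=cv2.morphologyEx(m.astype('u1'),cv2.MORPH_OPEN,np.ones((3,3)))
    nn,l,st,c=cv2.connectedComponentsWithStats(m); i=1+np.argmax(st[1:,4]); m=l==i; print(n,st[i])
    q=W[m]; r=cv2.minAreaRect(q[:,:2].astype('f4')); print('unit',r,np.median(q[:,2]),cv2.boxPoints(r).tolist())
    h=cv2.cvtColor(p,cv2.COLOR_RGB2HSV); 
    red=((h[...,0]<8)|(h[...,0]>172))&(h[...,1]>130)&(h[...,2]>80)
    roi=np.zeros_like(red)
    if n=='top0': roi[210:250,258:325]=1
    else: roi[228:262,238:302]=1
    R_=red&roi; 
    lab=cv2.cvtColor(p,cv2.COLOR_RGB2GRAY).astype(int); 
    zz=(W[...,2]>.006)&(W[...,2]<.04)&roi
    print('red',R_.sum(), np.nanmean(W[R_],0), 'obj',zz.sum(), np.nanmean(W[zz],0))
    v,u=np.nonzero(R_); P=np.array([ray(a,b,K,T,.0065) for a,b in zip(u,v)])
    print(cv2.minAreaRect(P[:,:2].astype('f4')))
    print('table z',np.nanmedian(W[...,2][roi]))
    s=8; x0,y0=(250,205) if n=='top0' else (232,222)
    big=cv2.resize(p[y0:y0+50,x0:x0+80,::-1],None,fx=s,fy=s,interpolation=cv2.INTER_CUBIC)
    cv2.imwrite(f'pics/crop_{n}.png',big)
E
```

```text
top0 [ 117   20  126   69 7569]
unit ((0.6893032789230347, 0.29005348682403564), (0.166460782289505, 0.30037277936935425), 28.064645767211914) 0.34904479971544516 [[0.5452015399932861, 0.3834233582019806], [0.6865171194076538, 0.1183692216873169], [0.8334050178527832, 0.1966836154460907], [0.6920894384384155, 0.4617377519607544]]
red 159 [ 0.44413759 -0.09037287  0.01138686] obj 440 [ 0.44901655 -0.13117395  0.01082106]
((0.445217490196228, -0.08986829966306686), (0.04959482327103615, 0.08462189882993698), 3.249873638153076)
table z 0.00017444068803332515
scene0 [181  95  88  14 925]
unit ((0.6861876249313354, 0.2864050269126892), (0.1680753529071808, 0.297467976808548), 27.975648880004883) 0.35399279514796583 [[0.542199432849884, 0.37833723425865173], [0.6817405819892883, 0.11562927812337875], [0.8301758170127869, 0.19447281956672668], [0.6906346678733826, 0.45718076825141907]]
red 155 [ 0.43975677 -0.09523706  0.01411549] obj 626 [ 0.45587866 -0.13174084  0.01200473]
((0.44981294870376587, -0.08661728352308273), (0.05663490295410156, 0.09290874004364014), 2.44538950920105)
table z 0.004898987413911913
```

```bash
python3 - <<'E'
from h import *
p,d,K,T=load('scene0'); W=cloud(d,K,T)
t=np.array([.215,.586,.216]); X=np.array([.345,.939,0]); Z=np.array([-.939,.345,0])
L=(W-t); 
for lo in np.arange(-.03,.30,.03):
    m=(L[...,2]>lo)&(L[...,2]<lo+.03)&(np.linalg.norm(L[...,:2],axis=-1)<.16)
    m[:, :0]=0
    if m.sum()>3: print(round(lo,2),m.sum(),'x',np.round(np.percentile(L[m]@X,[0,2,98,100]),3),'z',np.round(np.percentile(L[m]@Z,[0,2,98,100]),3))
# unit-frame cloud of front
a=np.deg2rad(28.0); ux=np.array([np.cos(a),np.sin(a),0]); uy=np.array([-np.sin(a),np.cos(a),0]); o=np.array([.688,.289,0])
for n in('top0','scene0'):
    p,d,K,T=load(n); W=cloud(d,K,T)-o; x,y,z=W@ux,W@uy,W[...,2]
    m=(abs(y)<.045)&(x<-.088)&(x>-.2)&(z>.1)&(z<.25); print(n,'bar',m.sum(),np.percentile(x[m],[10,50,90]).round(4),np.percentile(z[m],[10,50,90]).round(4))
    m=(abs(y)<.045)&(x<-.088)&(x>-.2)&(z>.28)&(z<.33); print('upper',m.sum())
    # y extent of wide bar, panel front
    m=(abs(y)<.1)&(x<-.1)&(x>-.2)&(z>.16)&(z<.22); print('bar y',np.percentile(y[m],[0,5,50,95,100]).round(3))
    m=(abs(y)<.11)&(abs(y)>.065)&(x<0)&(x>-.12)&(z>.05)&(z<.19); 
    if m.sum()>20:
        A=np.c_[z[m],np.ones(m.sum())]; print('panel fit x=az+b',np.linalg.lstsq(A,x[m],rcond=None)[0],m.sum())
    g=cv2.cvtColor(p,cv2.COLOR_RGB2GRAY)
    x0,y0=(110,60) if n=='top0' else (175,85)
    if n=='scene0': cv2.imwrite('pics/unit_s.png',cv2.resize(p[y0:y0+115,x0:x0+105,::-1],None,fx=5,fy=5,interpolation=cv2.INTER_CUBIC))
E
```

```text
-0.03 73 x [0.13  0.136 0.158 0.159] z [-0.036 -0.031  0.034  0.037]
0.0 57 x [-0.058 -0.057  0.159  0.159] z [-0.01  -0.009  0.036  0.038]
0.03 64 x [-0.067 -0.062  0.023  0.048] z [-0.01  -0.01   0.012  0.012]
0.06 110 x [-0.092 -0.09  -0.056 -0.054] z [-0.035 -0.033  0.036  0.039]
0.09 275 x [-0.1   -0.098  0.08   0.083] z [-0.037 -0.036  0.037  0.038]
0.12 239 x [-0.1   -0.097  0.076  0.095] z [-0.035 -0.032  0.035  0.038]
0.15 191 x [-0.056 -0.054 -0.008  0.011] z [-0.036 -0.034  0.034  0.038]
0.18 242 x [-0.061 -0.049 -0.001  0.017] z [-0.036 -0.032  0.036  0.038]
0.21 233 x [-0.04  -0.037 -0.005  0.001] z [-0.034 -0.031  0.034  0.036]
0.24 228 x [-0.04  -0.037 -0.008 -0.004] z [-0.032 -0.031  0.033  0.034]
0.27 375 x [-0.075 -0.063 -0.006  0.017] z [-0.058 -0.054  0.06   0.066]
top0 bar 281 [-0.1356 -0.0906 -0.0884] [0.1681 0.1858 0.1926]
upper 87
bar y [-0.07  -0.066 -0.001  0.065  0.068]
panel fit x=az+b [-0.37371231 -0.02304475] 602
scene0 bar 361 [-0.1367 -0.0917 -0.0887] [0.1286 0.1827 0.196 ]
upper 42
bar y [-0.07  -0.068 -0.003  0.063  0.068]
panel fit x=az+b [-0.08303765 -0.07519113] 763
```

View pics/unit_s.png

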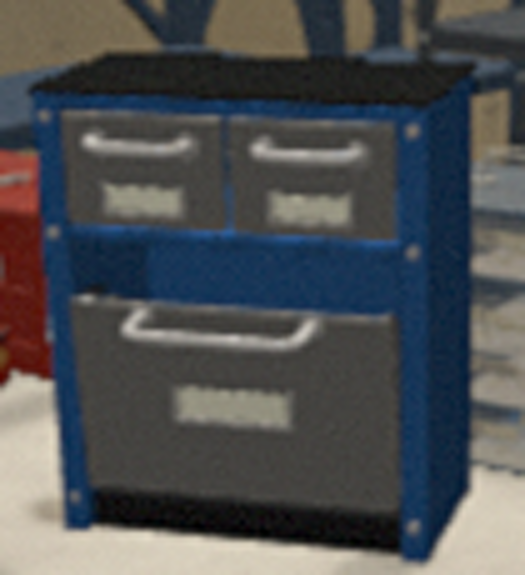

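The crop shows the wide bin with its top edge slightly proud of the side posts. The panel slope is about 0.08 rad, so it is probably freed, and I'll check that by pulling. The 190 mm width of the gripper's body runs along the jaw axis, so I'll tilt about 47° for the bar.

```bash
cat >> h.py <<'E'
from scipy.spatial.transform import Rotation as Ro, Slerp
A=np.deg2rad(28.0); O=np.array([.688,.289,0]); U=np.array([[np.cos(A),-np.sin(A),0],[np.sin(A),np.cos(A),0],[0,0,1]])
def rot(t):  # tilt deg, jaws in unit xz plane
    t=np.deg2rad(t); x=U@[np.cos(t),0,np.sin(t)]; y=U@[np.sin(t),0,-np.cos(t)]; return np.c_[x,y,np.cross(x,y)]
def uw(x,y,z): return O+U@np.array([x,y,z])
def tcp(g,R): return np.asarray(g)-.003*R[:,1]   # TCP for grasp point g
def plan(wps,start=None,grip=87):
    """wps: list of (p,R,n) -> prints rows"""
    from rig import bot
    s=bot.read_state(); p,R=(np.array(s['position']),np.array(s['tcp_rot'])) if start is None else start
    for P,Q,n in wps:
        for i in range(n):
            f=1/(n-i); dp=R.T@(np.asarray(P)-p)*f/.04; w=Ro.from_matrix(R.T@Q).as_rotvec()*f/(np.pi/2)
            dp=np.round(dp,2); w=np.round(w,3)
            print('{"dx":%g,"dy":%g,"dz":%g,"wx":%g,"wy":%g,"wz":%g,"grip":%g}'%(*dp,*w,grip)+',', '  #!!' if abs(dp).max()>1 or np.linalg.norm(w)*90>10.7 else '')
            p=p+R@dp*.04; R=R@Ro.from_rotvec(w*np.pi/2).as_matrix()
    print('end',p.round(4),R.round(3).tolist()); return p,R
def show():
    from rig import bot
    s=bot.read_state(); R=np.array(s['tcp_rot']); g=np.array(s['position'])+.003*R[:,1]
    print('t',s['time_s'],'grasp world',g.round(4),'unit',(U.T@(g-O)).round(4),'F',np.round(U.T@np.array(s['force']),2),'open',s['opening'],'j',np.round(s['joint_positions'],1))
    print('tilt x in unit',(U.T@R).round(3).tolist()); return s
E
python3 - <<'E'
from h import *
R=rot(47)
plan([(tcp(uw(-.223,0,.27),R),R,16)],grip=30)
E
```

```text
{"dx":-0.44,"dy":-0.09,"dz":-0.62,"wx":-0.012,"wy":0.027,"wz":-0.031,"grip":30}, 
{"dx":-0.41,"dy":-0.1,"dz":-0.64,"wx":-0.012,"wy":0.027,"wz":-0.031,"grip":30}, 
{"dx":-0.38,"dy":-0.1,"dz":-0.66,"wx":-0.012,"wy":0.027,"wz":-0.031,"grip":30}, 
{"dx":-0.35,"dy":-0.11,"dz":-0.67,"wx":-0.012,"wy":0.027,"wz":-0.031,"grip":30}, 
{"dx":-0.31,"dy":-0.11,"dz":-0.69,"wx":-0.012,"wy":0.028,"wz":-0.031,"grip":30}, 
{"dx":-0.28,"dy":-0.11,"dz":-0.71,"wx":-0.012,"wy":0.028,"wz":-0.031,"grip":30}, 
{"dx":-0.24,"dy":-0.11,"dz":-0.72,"wx":-0.012,"wy":0.027,"wz":-0.031,"grip":30}, 
{"dx":-0.2,"dy":-0.11,"dz":-0.73,"wx":-0.012,"wy":0.028,"wz":-0.031,"grip":30}, 
{"dx":-0.17,"dy":-0.1,"dz":-0.74,"wx":-0.012,"wy":0.027,"wz":-0.031,"grip":30}, 
{"dx":-0.13,"dy":-0.1,"dz":-0.75,"wx":-0.012,"wy":0.028,"wz":-0.031,"grip":30}, 
{"dx":-0.09,"dy":-0.09,"dz":-0.76,"wx":-0.012,"wy":0.027,"wz":-0.031,"grip":30}, 
{"dx":-0.05,"dy":-0.08,"dz":-0.76,"wx":-0.012,"wy":0.028,"wz":-0.032,"grip":30}, 
{"dx":-0.02,"dy":-0.07,"dz":-0.76,"wx":-0.012,"wy":0.028,"wz":-0.031,"grip":30}, 
{"dx":0.02,"dy":-0.05,"dz":-0.76,"wx":-0.011,"wy":0.027,"wz":-0.032,"grip":30}, 
{"dx":0.05,"dy":-0.03,"dz":-0.77,"wx":-0.012,"wy":0.028,"wz":-0.031,"grip":30}, 
{"dx":0.09,"dy":-0.02,"dz":-0.76,"wx":-0.011,"wy":0.027,"wz":-0.032,"grip":30}, 
end [0.4892 0.1833 0.272 ] [[0.602, 0.646, -0.47], [0.32, 0.343, 0.883], [0.731, -0.682, -0.0]]
```

>>> {"method": "drive_tool", "body": {
  "commands": [
    {"dx":-0.45,"dy":-0.1,"dz":-0.6,"wx":-0.012,"wy":0.027,"wz":-0.031,"grip":30},
    {"dx":-0.4,"dy":-0.1,"dz":-0.65,"wx":-0.012,"wy":0.027,"wz":-0.031,"grip":30},
    {"dx":-0.4,"dy":-0.1,"dz":-0.65,"wx":-0.012,"wy":0.027,"wz":-0.031,"grip":30},
    {"dx":-0.35,"dy":-0.1,"dz":-0.65,"wx":-0.012,"wy":0.027,"wz":-0.031,"grip":30},
    {"dx":-0.3,"dy":-0.1,"dz":-0.7,"wx":-0.012,"wy":0.028,"wz":-0.031,"grip":30},
    {"dx":-0.3,"dy":-0.1,"dz":-0.7,"wx":-0.012,"wy":0.028,"wz":-0.031,"grip":30},
    {"dx":-0.25,"dy":-0.1,"dz":-0.7,"wx":-0.012,"wy":0.027,"wz":-0.031,"grip":30},
    {"dx":-0.2,"dy":-0.1,"dz":-0.75,"wx":-0.012,"wy":0.028,"wz":-0.031,"grip":30}
  ]
}}

```text
time_s: 1.1
position: [0.3507, 0.3839, 0.2424]
tcp_rot: [[0.58, 0.316, -0.751], [0.711, 0.253, 0.656], [0.397, -0.914, -0.078]]
force: [0.3, -0.9, 0.2]
opening: 0.353
```

>>> {"method": "drive_tool", "body": {
  "commands": [
    {"dx":-0.15,"dy":-0.1,"dz":-0.75,"wx":-0.012,"wy":0.027,"wz":-0.031,"grip":30},
    {"dx":-0.15,"dy":-0.1,"dz":-0.75,"wx":-0.012,"wy":0.028,"wz":-0.031,"grip":30},
    {"dx":-0.1,"dy":-0.1,"dz":-0.75,"wx":-0.012,"wy":0.027,"wz":-0.031,"grip":30},
    {"dx":-0.05,"dy":-0.1,"dz":-0.75,"wx":-0.012,"wy":0.028,"wz":-0.032,"grip":30},
    {"dx":0,"dy":-0.05,"dz":-0.75,"wx":-0.012,"wy":0.028,"wz":-0.031,"grip":30},
    {"dx":0,"dy":-0.05,"dz":-0.75,"wx":-0.011,"wy":0.027,"wz":-0.032,"grip":30},
    {"dx":0.05,"dy":-0.05,"dz":-0.75,"wx":-0.012,"wy":0.028,"wz":-0.031,"grip":30},
    {"dx":0.1,"dy":0,"dz":-0.75,"wx":-0.011,"wy":0.027,"wz":-0.032,"grip":30}
  ]
}}

```text
time_s: 2.1
position: [0.4835, 0.1901, 0.2702]
tcp_rot: [[0.604, 0.639, -0.477], [0.328, 0.346, 0.879], [0.726, -0.687, -0.001]]
force: [-0.2, -0.0, -0.1]
opening: 0.35
```

```bash
python3 - <<'E'
from h import *
from rig import imaging
show()
c=imaging.get_calibration('wrist'); p,d=imaging.capture('wrist'); np.savez('pics/w1.npz',p=p,d=d,**c); cv2.imwrite('pics/w1.png',p[:,:,::-1])
W=(cloud(d,c['mtx'],c['world_to_cam'])-O)@U; x,y,z=[W[...,i] for i in range(3)]
m=(abs(y)<.045)&(x<-.11)&(x>-.17)&(z>.15)&(z<.22); print(m.sum(),np.percentile(x[m],[2,50,98]).round(4),np.percentile(z[m],[2,50,98]).round(4))
m=(abs(y)<.1)&(x<-.11)&(x>-.17)&(z>.15)&(z<.22); print('y',np.percentile(y[m],[0,2,98,100]).round(4))
m=(abs(y)<.11)&(abs(y)>.065)&(x<-.05)&(x>-.12)&(z>.06)&(z<.18)
if m.sum()>20: print('panel',np.linalg.lstsq(np.c_[z[m],np.ones(m.sum())],x[m],rcond=None)[0],m.sum())
for s in(1,-1):
    m=(abs(y-s*.138)<.006)&(z>.08)&(z<.33)&(abs(x+.08)<.03); print('post',s,m.sum(),np.median(x[m]) if m.sum() else None)
E
```

```text
t 2.1 grasp world [0.4854 0.1912 0.2682] unit [-0.2248  0.0087  0.2682] F [-0.22  0.1  -0.08] open 0.35018272692211444 j [  -5.9    9.9  128.7   89.3   24.2 -114.4]
tilt x in unit [[0.687, 0.726, -0.008], [0.006, 0.005, 1.0], [0.726, -0.687, -0.001]]
757 [-0.1402 -0.1384 -0.1322] [0.1808 0.1867 0.1889]
y [-0.0686 -0.0645  0.0686  0.0704]
panel [-0.08488947 -0.07702208] 3388
post 1 3052 -0.08015360336521084
post -1 87 -0.08026566908595392
```

View pics/w1.png

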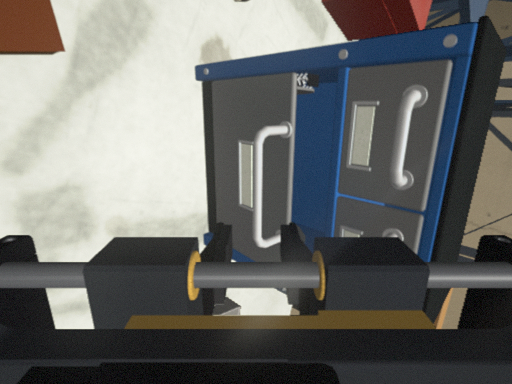

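The wrist view shows the bar at (262,190), clear of the fingers, with the panel about 0.085 rad proud. The bar centre is at about (-0.1345, 0.002, 0.1835) in the unit's frame.

```bash
python3 - <<'E'
from h import *
R=rot(47); plan([(tcp(uw(-.1345,.002,.1835),R),R,7)],grip=26)
E
```

```text
{"dx":0,"dy":0.44,"dz":-0.01,"wx":0,"wy":0,"wz":-0.001,"grip":26}, 
{"dx":0,"dy":0.44,"dz":-0.01,"wx":0,"wy":0,"wz":-0.001,"grip":26}, 
{"dx":0,"dy":0.44,"dz":-0.01,"wx":0,"wy":0,"wz":-0.001,"grip":26}, 
{"dx":-0,"dy":0.44,"dz":-0.01,"wx":0,"wy":0,"wz":-0,"grip":26}, 
{"dx":-0,"dy":0.44,"dz":-0.01,"wx":0,"wy":0.001,"wz":-0.001,"grip":26}, 
{"dx":-0,"dy":0.44,"dz":-0.01,"wx":0,"wy":0,"wz":-0,"grip":26}, 
{"dx":-0,"dy":0.44,"dz":-0.01,"wx":0,"wy":0.001,"wz":-0.001,"grip":26}, 
end [0.5664 0.2268 0.1856] [[0.602, 0.646, -0.469], [0.32, 0.343, 0.883], [0.732, -0.682, -0.0]]
```

>>> {"method": "drive_tool", "body": {
  "commands": [
    {"dx":0,"dy":0.44,"dz":-0.01,"wz":-0.005,"grip":26},
    {"dx":0,"dy":0.44,"dz":-0.01,"grip":26},
    {"dx":0,"dy":0.44,"dz":-0.01,"grip":26},
    {"dx":0,"dy":0.44,"dz":-0.01,"grip":26},
    {"dx":0,"dy":0.44,"dz":-0.01,"grip":26},
    {"dx":0,"dy":0.44,"dz":-0.01,"grip":26},
    {"dx":0,"dy":0.44,"dz":-0.01,"grip":26},
    {"grip":26}
  ]
}}

```text
schema error: expected keys dx, dy, dz, wx, wy, wz, grip
```

```bash
python3 - <<'E'
from h import *
show()
E
```

```text
t 2.15 grasp world [0.4877 0.1882 0.2679] unit [-0.2242  0.005   0.2679] F [ 0.72 -1.13 -1.  ] open 0.34222712006240114 j [  -6.1   10.   128.6   89.5   24.  -114.6]
tilt x in unit [[0.687, 0.726, -0.002], [0.003, -0.0, 1.0], [0.726, -0.687, -0.002]]
```

>>> {"method": "drive_tool", "body": {
  "commands": [
    {"dx":0,"dy":0.44,"dz":-0.01,"wx":0,"wy":0,"wz":-0.005,"grip":26},
    {"dx":0,"dy":0.44,"dz":-0.01,"wx":0,"wy":0,"wz":0,"grip":26},
    {"dx":0,"dy":0.44,"dz":-0.01,"wx":0,"wy":0,"wz":0,"grip":26},
    {"dx":0,"dy":0.44,"dz":-0.01,"wx":0,"wy":0,"wz":0,"grip":26},
    {"dx":0,"dy":0.44,"dz":0,"wx":0,"wy":0,"wz":0,"grip":26},
    {"dx":0,"dy":0.44,"dz":0,"wx":0,"wy":0,"wz":0,"grip":26},
    {"dx":0,"dy":0.44,"dz":0,"wx":0,"wy":0,"wz":0,"grip":26},
    {"dx":0,"dy":0,"dz":0,"wx":0,"wy":0,"wz":0,"grip":26}
  ]
}}

```text
time_s: 3.15
position: [0.563, 0.2332, 0.1849]
tcp_rot: [[0.6, 0.64, -0.479], [0.328, 0.35, 0.878], [0.729, -0.684, 0.0]]
force: [-0.0, -0.3, 0.6]
opening: 0.301
```

```bash
python3 - <<'E'
from h import *
show()
E
```

```text
t 3.15 grasp world [0.5649 0.2343 0.1828] unit [-0.1344  0.0095  0.1828] F [-0.19 -0.28  0.62] open 0.3014519265096365 j [   2.1   27.7  122.7  125.1   23.5 -146.3]
tilt x in unit [[0.684, 0.729, -0.011], [0.007, 0.008, 1.0], [0.729, -0.684, 0.0]]
```

>>> {"method": "drive_tool", "body": {
  "commands": [
    {"dx":0,"dy":0,"dz":0,"wx":0,"wy":0,"wz":0,"grip":5},
    {"dx":0,"dy":0,"dz":0,"wx":0,"wy":0,"wz":0,"grip":5},
    {"dx":0,"dy":0,"dz":0,"wx":0,"wy":0,"wz":0,"grip":5},
    {"dx":0,"dy":0,"dz":0,"wx":0,"wy":0,"wz":0,"grip":5}
  ]
}}

```text
time_s: 3.65
position: [0.5629, 0.2324, 0.1862]
tcp_rot: [[0.599, 0.642, -0.478], [0.327, 0.349, 0.878], [0.731, -0.683, -0.001]]
force: [-0.1, -0.2, -0.3]
opening: 0.066
```

```bash
cat >> h.py <<'E'
def bar(th): c,s=np.cos(th),np.sin(th); return uw(-.072-.050*c-.148*s,.006,.040+.148*c-.050*s)
E
python3 - <<'E'
from h import *
show()
print(bar(.088))
w=[]
for k in range(1,9):
    th=.085+k*.03; R=rot(46.8-.25*k); w.append((tcp(bar(th),R),R,1))
plan(w,grip=5)
E
```

```text
t 3.65 grasp world [0.5648 0.2335 0.1841] unit [-0.1348  0.0088  0.1841] F [-0.22 -0.13 -0.27] open 0.06647779123423941 j [   2.    27.5  122.7  125.2   23.5 -146.4]
tilt x in unit [[0.683, 0.731, -0.01], [0.007, 0.006, 1.0], [0.731, -0.683, -0.001]]
[0.56614972 0.23100648 0.18303299]
{"dx":-0.12,"dy":-0.02,"dz":-0.07,"wx":-0.004,"wy":0.005,"wz":0.004,"grip":5}, 
{"dx":-0.11,"dy":-0.04,"dz":0,"wx":-0,"wy":-0,"wz":0.003,"grip":5}, 
{"dx":-0.11,"dy":-0.04,"dz":0,"wx":-0,"wy":-0,"wz":0.003,"grip":5}, 
{"dx":-0.11,"dy":-0.03,"dz":0,"wx":-0,"wy":-0,"wz":0.003,"grip":5}, 
{"dx":-0.11,"dy":-0.03,"dz":0,"wx":-0,"wy":-0,"wz":0.003,"grip":5}, 
{"dx":-0.12,"dy":-0.03,"dz":0,"wx":-0,"wy":-0,"wz":0.002,"grip":5}, 
{"dx":-0.11,"dy":-0.02,"dz":0,"wx":-0,"wy":-0,"wz":0.003,"grip":5}, 
{"dx":-0.12,"dy":-0.02,"dz":0,"wx":-0,"wy":-0,"wz":0.003,"grip":5}, 
end [0.5361 0.215  0.1664] [[0.627, 0.622, -0.469], [0.333, 0.331, 0.883], [0.705, -0.71, 0.0]]
```

```bash
python3 - <<'E'
from h import *
from rig import imaging
for n in('wrist','scene'):
    c=imaging.get_calibration(n); p,d=imaging.capture(n); np.savez(f'pics/{n}2.npz',p=p,d=d,**c)
    if n=='wrist': a=p[:,:,::-1]
    else: b=cv2.resize(p[80:220,150:300,::-1],None,fx=2.74,fy=2.74,interpolation=cv2.INTER_CUBIC)[:384]
cv2.imwrite('pics/c2.png',cv2.resize(np.hstack([a[:, 100:],b]),None,fx=.95,fy=.95))
s=show()
E
```

```text
t 3.75 grasp world [0.5649 0.2335 0.184 ] unit [-0.1347  0.0088  0.184 ] F [ 0.41 -0.82 -1.06] open 0.059146234770739485 j [   2.    27.6  122.7  125.2   23.5 -146.4]
tilt x in unit [[0.683, 0.731, -0.01], [0.007, 0.006, 1.0], [0.731, -0.683, -0.001]]
```

View pics/c2.png

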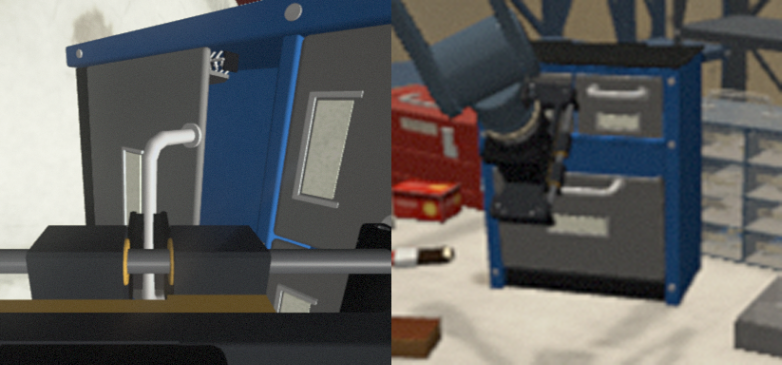

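The wrist view shows the bar (150,200) running between the two fingers, but the opening reading is only 5 mm. I'll measure the bar's place in the tool frame.

```bash
python3 - <<'E'
from h import *
from rig import bot
p,d,K,T=load('wrist2'); W=cloud(d,K,T); s=bot.read_state(); R=np.array(s['tcp_rot']); L=(W-np.array(s['position']))@R
Wu=(W-O)@U
print('rows/tool coords x,y(depth),z along col 250 (crop 150/.95+100=258)')
for r in (150,180,200,215,222,230,238,246,290,300):
    for c in (240,247,252,258,264,269,276): print(np.round(L[r,c]*1000).astype(int) if not np.isnan(L[r,c,0]) else '-',end=' ')
    print(r)
m=(abs(Wu[...,1])<.06)&(Wu[...,0]<-.11)&(Wu[...,0]>-.17)&(p.min(2)>110)
q=L[m]; print('bar tool',m.sum(),np.percentile(q,[5,50,95],axis=0).round(4)); print('bar unit',np.percentile(Wu[m],[5,50,95],axis=0).round(4))
E
```

```text
rows/tool coords x,y(depth),z along col 250 (crop 150/.95+100=258)
[-14  81  43] [-8 75 44] [-3 72 45] [ 1  4 55] [ 5  2 55] [ 8  5 55] [12  8 54] 150
[-14  80  16] [-8 72 18] [-3  1 37] [ 1 -1 38] [ 5  3 37] [10 55 23] [16 49 25] 180
[-15  80  -3] [-8 72  0] [-3  0 24] [ 1  0 25] [ 7 59  4] [11 54  6] [16 47  9] 200
[-15  80 -18] [ -8  73 -15] [-3  0 14] [ 1 -1 15] [ 7 57 -8] [11 54 -7] [16 47 -5] 215
[-15  80 -25] [ -8  73 -22] [-3 -1 10] [ 1 -1 10] [  7  58 -15] [ 11  54 -14] [ 16  48 -11] 222
[ -9 -18  12] [ -5 -15  11] [-3 -1  4] [ 1 -2  5] [  5 -15  11] [  7 -18  12] [ 17  47 -18] 230
[ -9 -27  12] [ -5 -26  11] [-3 -1 -1] [ 1 -1 -1] [  4 -26  11] [  7 -25  11] [ 11 -29  13] 238
[ -8 -34  11] [ -5 -36  11] [-3  0 -7] [ 1 -1 -7] [  4 -36  12] [  7 -35  11] [ 10 -37  12] 246
[ -7 -56   0] [ -4 -57   0] [ -3  -2 -40] [  1  -1 -41] [  4 -56  -1] [  6 -56  -1] [  8 -76  14] 290
[ -8 -56  -6] [ -4 -56  -6] [ -3  -1 -49] [  1  -2 -48] [  4 -55  -7] [  6 -56  -6] [  7 -80  12] 300
bar tool 8278 [[-0.1561 -0.0939 -0.0599]
 [-0.1327  0.1152  0.0052]
 [ 0.0572  0.1431  0.0466]]
bar unit [[-0.1673 -0.0513 -0.0008]
 [-0.1393  0.0138  0.0005]
 [-0.1147  0.0553  0.2922]]
```

The bar centre lies at the grasp point, with the fingers about 10 mm apart around it, so it is held. I'll pull gently and feel.

>>> {"method": "drive_tool", "body": {
  "commands": [
    {"dx":-0.1,"dy":-0.03,"dz":0,"wx":0,"wy":0,"wz":0.003,"grip":5},
    {"dx":-0.1,"dy":-0.03,"dz":0,"wx":0,"wy":0,"wz":0.003,"grip":5},
    {"dx":-0.11,"dy":-0.04,"dz":0,"wx":0,"wy":0,"wz":0.003,"grip":5},
    {"dx":-0.11,"dy":-0.03,"dz":0,"wx":0,"wy":0,"wz":0.003,"grip":5},
    {"dx":-0.11,"dy":-0.03,"dz":0,"wx":0,"wy":0,"wz":0.003,"grip":5}
  ]
}}

```text
time_s: 4.38
position: [0.5458, 0.2232, 0.1747]
tcp_rot: [[0.615, 0.627, -0.478], [0.335, 0.341, 0.878], [0.714, -0.7, -0.001]]
force: [0.4, 0.4, -0.0]
opening: 0.057
```

```bash
python3 - <<'E'
from h import *
show()
for th in (.085,.2,.235): print(th,(U.T@(bar(th)-O)).round(4))
w=[]
for k in range(1,17):
    th=.235+k*.05; R=rot(46-1.*k); w.append((tcp(bar(th),R),R,1))
plan(w,grip=5)
E
```

```text
t 4.375 grasp world [0.5476 0.2242 0.1726] unit [-0.1544  0.0087  0.1726] F [ 0.52  0.2  -0.01] open 0.057392359906358624 j [   1.    28.   125.   126.6   24.3 -149.3]
tilt x in unit [[0.7, 0.714, -0.01], [0.007, 0.006, 1.0], [0.714, -0.7, -0.001]]
0.085 [-0.1344  0.006   0.1832]
0.2 [-0.1504  0.006   0.1751]
0.235 [-0.1551  0.006   0.1723]
{"dx":-0.21,"dy":-0.05,"dz":-0.06,"wx":-0.004,"wy":0.005,"wz":0.006,"grip":5}, 
{"dx":-0.19,"dy":-0.03,"dz":-0,"wx":-0,"wy":-0,"wz":0.011,"grip":5}, 
{"dx":-0.19,"dy":-0.01,"dz":-0,"wx":-0,"wy":-0,"wz":0.011,"grip":5}, 
{"dx":-0.2,"dy":-0.01,"dz":-0,"wx":-0,"wy":-0,"wz":0.011,"grip":5}, 
{"dx":-0.19,"dy":0.01,"dz":-0,"wx":-0,"wy":-0,"wz":0.012,"grip":5}, 
{"dx":-0.19,"dy":0.03,"dz":-0,"wx":-0,"wy":-0,"wz":0.011,"grip":5}, 
{"dx":-0.19,"dy":0.03,"dz":-0,"wx":-0,"wy":-0,"wz":0.011,"grip":5}, 
{"dx":-0.19,"dy":0.05,"dz":-0.01,"wx":-0,"wy":-0,"wz":0.011,"grip":5}, 
{"dx":-0.19,"dy":0.06,"dz":0,"wx":-0,"wy":-0,"wz":0.011,"grip":5}, 
{"dx":-0.18,"dy":0.08,"dz":0,"wx":-0,"wy":-0,"wz":0.011,"grip":5}, 
{"dx":-0.17,"dy":0.08,"dz":0,"wx":-0,"wy":-0,"wz":0.011,"grip":5}, 
{"dx":-0.17,"dy":0.1,"dz":0,"wx":-0,"wy":-0,"wz":0.011,"grip":5}, 
{"dx":-0.16,"dy":0.11,"dz":0,"wx":-0,"wy":-0,"wz":0.011,"grip":5}, 
{"dx":-0.15,"dy":0.12,"dz":0,"wx":-0,"wy":-0,"wz":0.012,"grip":5}, 
{"dx":-0.14,"dy":0.13,"dz":0,"wx":-0,"wy":-0,"wz":0.011,"grip":5}, 
{"dx":-0.14,"dy":0.14,"dz":0,"wx":-0,"wy":-0,"wz":0.011,"grip":5}, 
end [0.4855 0.1879 0.0752] [[0.765, 0.441, -0.469], [0.406, 0.235, 0.883], [0.5, -0.866, 0.0]]
```

```bash
cat >> h.py <<'E'
def grab(n,name):
    from rig import imaging
    c=imaging.get_calibration(n); p,d=imaging.capture(n); np.savez(f'pics/{name}.npz',p=p,d=d,**c); cv2.imwrite(f'pics/{name}.png',p[:,:,::-1]); return p,d,c['mtx'],c['world_to_cam']
def binangle(n,name):
    p,d,K,T=grab(n,name); W=(cloud(d,K,T)-O)@U; x,y,z=[W[...,i] for i in range(3)]
    # panel front: angle of points about hinge, off to bar sides
    m=(abs(y)<.115)&(abs(y)>.072)&(x<-.06)&(x>-.24)&(z>.06)&(z<.21)
    r=np.hypot(x+.072,z-.04); a=np.arctan2(-(x+.072),z-.04)-np.arcsin(np.clip(.008/r,-1,1)); m&=(r>.05)&(r<.155)
    print(n,'bin angle',m.sum(),np.percentile(a[m],[5,25,50,75,95]).round(3)); return W,p
E
python3 - <<'E'
from h import *
binangle('wrist','w3')
E
```

```text
wrist bin angle 5847 [0.078 0.083 0.087 0.09  0.096]
```

The bin hasn't moved (still 0.087 rad), so the fingers slipped off the bar. I'll check where the fingertips really are in the wrist view.

```bash
python3 - <<'E'
from h import *
from rig import bot
s=bot.read_state(); R=np.array(s['tcp_rot']); t=np.array(s['position'])
p,d,K,T=load('w3')
Rc=T[:3,:3]@R; tc=T[:3,:3]@t+T[:3,3]; print('cam axes in tool',Rc.T.round(3).tolist(),'cam origin in tool',(-Rc.T@tc).round(4))
for q in [(.01,.022,.0095),(.01,.022,-.0095),(.01,0,.0095),(.01,-.015,.0095),(.01,-.03,.0095)]:
    c=Rc@np.array(q)+tc; u=K@c/c[2]; print(q,u[:2].round(0),c[2].round(3))
L=(cloud(d,K,T)-t)@R
m=(abs(L[...,0])<.03)&(abs(L[...,2])<.03)&(L[...,1]>-.06)&(L[...,1]<.03)
print('near tool pts',m.sum()); 
for a in np.arange(-.06,.03,.01):
    k=m&(L[...,1]>=a)&(L[...,1]<a+.01); 
    if k.sum(): print(round(a,2),k.sum(),'x',np.percentile(L[k][:,0],[0,50,100]).round(3),'z',np.percentile(L[k][:,2],[0,50,100]).round(3))
E
```

```text
cam axes in tool [[1.0, 0.0, 0.001], [-0.001, -0.292, 0.956], [0.0, -0.956, -0.292]] cam origin in tool [ 0.0004 -0.1688  0.0816]
(0.01, 0.022, 0.0095) [269. 210.] 0.204
(0.01, 0.022, -0.0095) [269. 234.] 0.209
(0.01, 0, 0.0095) [271. 222.] 0.183
(0.01, -0.015, 0.0095) [272. 232.] 0.168
(0.01, -0.03, 0.0095) [274. 244.] 0.154
near tool pts 2325
-0.06 407 x [-0.008 -0.002  0.009] z [-0.01  -0.004  0.013]
-0.05 299 x [-0.01   0.003  0.011] z [0.01  0.011 0.013]
-0.04 304 x [-0.011 -0.003  0.011] z [0.006 0.011 0.013]
-0.03 305 x [-0.011 -0.002  0.012] z [-0.002  0.011  0.013]
-0.02 223 x [-0.011  0.003  0.012] z [0.01  0.011 0.013]
-0.01 62 x [-0.011  0.003  0.012] z [0.01  0.011 0.012]
0.0 718 x [0.017 0.022 0.027] z [-0.004  0.014  0.03 ]
0.01 7 x [0.017 0.018 0.028] z [-0.005  0.01   0.029]
```

View pics/w3.png

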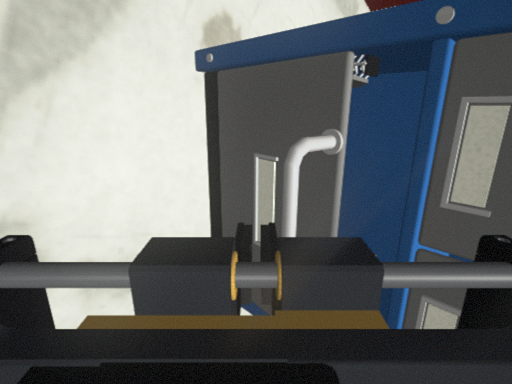

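The wrist view (w3) shows the bar at (292,200), to the right of and beyond the shut fingers, whose tips end near row 224. So the tips fall about 26 mm short of the stated 22 mm. I'll measure that, cross-check it from the scene camera, and correct my offset.

```bash
python3 - <<'E'
from h import *
from rig import bot
s=bot.read_state(); R=np.array(s['tcp_rot']); t=np.array(s['position'])
p,d,K,T=load('w3'); L=(cloud(d,K,T)-t)@R
m=(abs(L[...,0])<.013)&(abs(L[...,2]-.011)<.004)&(abs(L[...,1])<.06); print('tip y wrist',np.sort(L[m][:,1])[-8:].round(4))
for n,t,R in (('scene0',[.215,.586,.216],np.array([[.345,-.001,-.939],[.939,-.002,.345],[-.002,-1,0]])),):
    p,d,K,T=load(n); L=(cloud(d,K,T)-t)@R
    m=(abs(L[...,0])<.07)&(abs(L[...,2])<.016)&(abs(L[...,1])<.06); q=L[m]; i=np.argsort(q[:,1])[-12:]; print(n,q[i].round(4).tolist())
t,R=np.array(s['position']),R=s['tcp_rot'] if False else (np.array(s['position']),np.array(s['tcp_rot']))
E
sed -n 1,1p h.py >/dev/null
```

```text
File "<stdin>", line 9
    t,R=np.array(s['position']),R=s['tcp_rot'] if False else (np.array(s['position']),np.array(s['tcp_rot']))
      ^^^^^^^^^^^^^^^^^^^^^^^^^
SyntaxError: invalid syntax. Maybe you meant '==' or ':=' instead of '='?
```

```bash
python3 - <<'E'
from h import *
from rig import bot
s=bot.read_state(); R=np.array(s['tcp_rot']); t=np.array(s['position'])
p,d,K,T=load('w3'); L=(cloud(d,K,T)-t)@R
m=(abs(L[...,0])<.013)&(abs(L[...,2]-.011)<.004)&(abs(L[...,1])<.06); print('tip y wrist',np.sort(L[m][:,1])[-8:].round(4))
p,d,K,T=load('scene0'); R0=np.array([[.345,-.001,-.939],[.939,-.002,.345],[-.002,-1,0]]); L=(cloud(d,K,T)-[.215,.586,.216])@R0
m=(abs(L[...,0])<.07)&(abs(L[...,2])<.016)&(abs(L[...,1])<.06); q=L[m]; i=np.argsort(q[:,1])[-10:]; print(q[i].round(4).tolist())
print('wrist2 now'); p,d,K,T=load('scene2'); L=(cloud(d,K,T)-[0.5629,0.2324,0.1862])@np.array([[0.599,0.642,-0.478],[0.327,0.349,0.878],[0.731,-0.683,-0.001]])
m=(abs(L[...,0])<.025)&(abs(L[...,2])<.016)&(abs(L[...,1])<.06); q=L[m]; i=np.argsort(q[:,1])[-10:]; print(q[i].round(4).tolist())
E
```

```text
tip y wrist [-0.007  -0.007  -0.007  -0.0069 -0.0068 -0.0068 -0.0067 -0.0067]
[[-0.0534, -0.0152, -0.0095], [-0.0537, -0.0145, 0.0091], [-0.052, -0.0136, 0.0061], [-0.0535, -0.0136, 0.0031], [-0.0528, -0.0125, -0.0029], [-0.0507, -0.0124, 0.0001], [-0.0575, -0.0121, 0.0098], [-0.0504, -0.0114, -0.006], [-0.052, -0.0114, -0.009], [-0.0541, -0.0108, 0.0067]]
wrist2 now
[[0.0087, 0.0561, -0.0093], [0.0163, 0.0562, -0.0], [0.0115, 0.0565, 0.0108], [0.0084, 0.0573, 0.0026], [0.0083, 0.0576, 0.0066], [0.0059, 0.0581, -0.0131], [0.0175, 0.0582, -0.0031], [0.0132, 0.0591, 0.0041], [0.0087, 0.0593, 0.011], [0.0064, 0.0599, -0.0087]]
```

Both views agree: the fingertips sit about 7 mm behind the reported TCP, not 22 mm ahead, so everything is 29 mm short along the tool's y. I'll use a grasp point at y = -26 mm and try again.

```bash
sed -i 's/return np.asarray(g)-.003\*R\[:,1\].*/return np.asarray(g)+.026*R[:,1]/; s/+.003\*R\[:,1\]; print/-.026*R[:,1]; print/' h.py; sed -i "s/np.array(s\['position'\])+.003/np.array(s['position'])-.026/" h.py; python3 - <<'E'
from h import *
show()
R=rot(47); b=U.T@(bar(.087)-O); b[1]=0; y=U.T@R[:,1]
plan([(tcp(uw(*(b-.05*y)),R),R,4),(tcp(uw(*b),R),R,4)],grip=26)
E
```

```text
t 4.425 grasp world [0.5289 0.2142 0.1925] unit [-0.1756  0.0086  0.1925] F [-0.61 -0.69  0.03] open 0.054716578638824905 j [   1.    28.   125.   126.6   24.3 -149.3]
tilt x in unit [[0.701, 0.713, -0.01], [0.007, 0.007, 1.0], [0.713, -0.701, -0.001]]
{"dx":0.13,"dy":-0.09,"dz":-0.06,"wx":-0.001,"wy":0.001,"wz":-0.004,"grip":26}, 
{"dx":0.13,"dy":-0.09,"dz":-0.05,"wx":-0.001,"wy":0.001,"wz":-0.004,"grip":26}, 
{"dx":0.14,"dy":-0.09,"dz":-0.06,"wx":-0.001,"wy":0.001,"wz":-0.004,"grip":26}, 
{"dx":0.14,"dy":-0.08,"dz":-0.05,"wx":-0.001,"wy":0.001,"wz":-0.005,"grip":26}, 
{"dx":-0,"dy":0.31,"dz":-0,"wx":-0,"wy":0,"wz":0,"grip":26}, 
{"dx":-0,"dy":0.31,"dz":-0,"wx":-0,"wy":0,"wz":0,"grip":26}, 
{"dx":-0,"dy":0.31,"dz":-0,"wx":-0,"wy":0,"wz":0,"grip":26}, 
{"dx":-0,"dy":0.32,"dz":-0,"wx":-0,"wy":0,"wz":0,"grip":26}, 
end [0.586  0.2348 0.1655] [[0.602, 0.646, -0.47], [0.321, 0.344, 0.883], [0.731, -0.682, -0.0]]
```

Joint 6 is close to its limit at -149°. I'll back off and give the tool a half turn about its axis, which is the same grasp with j6 near +30°.

>>> {"method": "drive_tool", "body": {
  "commands": [
    {"dx":0,"dy":-0.4,"dz":0,"wx":0,"wy":0,"wz":0,"grip":26},
    {"dx":0,"dy":-0.4,"dz":0,"wx":0,"wy":0.1,"wz":0,"grip":26},
    {"dx":0,"dy":-0.4,"dz":0,"wx":0,"wy":0.1,"wz":0,"grip":26},
    {"dx":0,"dy":-0.1,"dz":0,"wx":0,"wy":0.115,"wz":0,"grip":26},
    {"dx":0,"dy":0,"dz":0,"wx":0,"wy":0.115,"wz":0,"grip":26},
    {"dx":0,"dy":0,"dz":0,"wx":0,"wy":0.115,"wz":0,"grip":26},
    {"dx":0,"dy":0,"dz":0,"wx":0,"wy":0.115,"wz":0,"grip":26},
    {"dx":0,"dy":0,"dz":0,"wx":0,"wy":0.115,"wz":0,"grip":26}
  ]
}}

```text
time_s: 5.42
position: [0.5133, 0.2056, 0.2113]
tcp_rot: [[0.659, 0.628, 0.415], [-0.712, 0.341, 0.614], [0.244, -0.7, 0.671]]
force: [0.4, -0.1, 0.4]
opening: 0.298
```

>>> {"method": "drive_tool", "body": {
  "commands": [
    {"dx":0,"dy":0,"dz":0,"wx":0,"wy":0.115,"wz":0,"grip":26},
    {"dx":0,"dy":0,"dz":0,"wx":0,"wy":0.115,"wz":0,"grip":26},
    {"dx":0,"dy":0,"dz":0,"wx":0,"wy":0.115,"wz":0,"grip":26},
    {"dx":0,"dy":0,"dz":0,"wx":0,"wy":0.115,"wz":0,"grip":26},
    {"dx":0,"dy":0,"dz":0,"wx":0,"wy":0.115,"wz":0,"grip":26},
    {"dx":0,"dy":0,"dz":0,"wx":0,"wy":0.115,"wz":0,"grip":26},
    {"dx":0,"dy":0,"dz":0,"wx":0,"wy":0.115,"wz":0,"grip":26},
    {"dx":0,"dy":0,"dz":0,"wx":0,"wy":0.115,"wz":0,"grip":26}
  ]
}}

```text
time_s: 6.42
position: [0.5134, 0.2056, 0.2113]
tcp_rot: [[-0.329, 0.628, 0.706], [-0.699, 0.341, -0.629], [-0.635, -0.7, 0.326]]
force: [-0.6, -0.1, -0.1]
opening: 0.298
```

```bash
cat >> h.py <<'E'
def flip(R): return R@np.diag([-1,1,-1.])
E
python3 - <<'E'
from h import *
show()
R=flip(rot(47)); b=U.T@(bar(.087)-O); b[1]=0; y=U.T@R[:,1]
plan([(tcp(uw(*(b-.05*y)),R),R,5),(tcp(uw(*b),R),R,4)],grip=26)
E
```

```text
t 6.425 grasp world [0.4971 0.1967 0.2295] unit [-0.2119  0.0082  0.2295] F [-0.56  0.19 -0.08] open 0.298180582204344 j [ -2.1  20.9 128.  114.4  23.5  14. ]
tilt x in unit [[-0.618, 0.714, 0.328], [-0.462, 0.007, -0.887], [-0.635, -0.7, 0.326]]
{"dx":-0.07,"dy":0.19,"dz":0.09,"wx":0.002,"wy":0.061,"wz":0.003,"grip":26}, 
{"dx":-0.08,"dy":0.19,"dz":0.08,"wx":0.001,"wy":0.061,"wz":0.003,"grip":26}, 
{"dx":-0.08,"dy":0.19,"dz":0.07,"wx":0.002,"wy":0.061,"wz":0.003,"grip":26}, 
{"dx":-0.09,"dy":0.19,"dz":0.06,"wx":0.001,"wy":0.061,"wz":0.003,"grip":26}, 
{"dx":-0.09,"dy":0.19,"dz":0.04,"wx":0.002,"wy":0.062,"wz":0.002,"grip":26}, 
{"dx":-0,"dy":0.31,"dz":0,"wx":-0,"wy":-0,"wz":0,"grip":26}, 
{"dx":-0,"dy":0.31,"dz":0,"wx":-0,"wy":-0,"wz":0,"grip":26}, 
{"dx":-0,"dy":0.31,"dz":0,"wx":-0,"wy":-0,"wz":0,"grip":26}, 
{"dx":-0,"dy":0.32,"dz":0,"wx":-0,"wy":-0,"wz":0,"grip":26}, 
end [0.5859 0.2349 0.1652] [[-0.603, 0.645, 0.469], [-0.32, 0.343, -0.883], [-0.731, -0.683, -0.0]]
```

>>> {"method": "drive_tool", "body": {
  "commands": [
    {"dx":-0.07,"dy":0.19,"dz":0.09,"wx":0.002,"wy":0.061,"wz":0.003,"grip":26},
    {"dx":-0.08,"dy":0.19,"dz":0.08,"wx":0.002,"wy":0.061,"wz":0.003,"grip":26},
    {"dx":-0.08,"dy":0.19,"dz":0.07,"wx":0.002,"wy":0.061,"wz":0.003,"grip":26},
    {"dx":-0.09,"dy":0.19,"dz":0.06,"wx":0.001,"wy":0.061,"wz":0.003,"grip":26},
    {"dx":-0.09,"dy":0.19,"dz":0.04,"wx":0.002,"wy":0.062,"wz":0.002,"grip":26},
    {"dx":0,"dy":0.3,"dz":0,"wx":0,"wy":0,"wz":0,"grip":26},
    {"dx":0,"dy":0.3,"dz":0,"wx":0,"wy":0,"wz":0,"grip":26},
    {"dx":0,"dy":0,"dz":0,"wx":0,"wy":0,"wz":0,"grip":26}
  ]
}}

```text
time_s: 7.42
position: [0.5693, 0.2262, 0.1824]
tcp_rot: [[-0.6, 0.646, 0.472], [-0.325, 0.342, -0.882], [-0.731, -0.683, 0.005]]
force: [0.6, -0.1, 0.5]
opening: 0.301
```

```bash
python3 - <<'E'
from h import *
show()
R=flip(rot(47)); b=U.T@(bar(.087)-O); b[1]=0; print(b)
plan([(tcp(uw(*b),R),R,3)],grip=26)
E
```

```text
t 7.425 grasp world [0.5525 0.2173 0.2002] unit [-0.1533  0.0003  0.2002] F [ 0.47 -0.39  0.52] open 0.3013863440621158 j [  1.3  28.2 122.4 125.6  23.7  32.7]
tilt x in unit [[-0.683, 0.731, 0.003], [-0.006, -0.001, -1.0], [-0.731, -0.683, 0.005]]
[-0.13467066  0.          0.18309573]
{"dx":-0,"dy":0.21,"dz":0,"wx":-0,"wy":0.001,"wz":0,"grip":26}, 
{"dx":-0,"dy":0.21,"dz":0,"wx":-0,"wy":0.001,"wz":0,"grip":26}, 
{"dx":-0.01,"dy":0.21,"dz":0.01,"wx":-0.001,"wy":0.002,"wz":0.001,"grip":26}, 
end [0.586  0.2346 0.1655] [[-0.602, 0.646, 0.469], [-0.319, 0.344, -0.883], [-0.732, -0.681, -0.001]]
```

>>> {"method": "drive_tool", "body": {
  "commands": [
    {"dx":0,"dy":0.21,"dz":0,"wx":0,"wy":0,"wz":0,"grip":26},
    {"dx":0,"dy":0.21,"dz":0,"wx":0,"wy":0,"wz":0,"grip":26},
    {"dx":0,"dy":0.21,"dz":0,"wx":0,"wy":0,"wz":0,"grip":26},
    {"dx":0,"dy":0,"dz":0,"wx":0,"wy":0,"wz":0,"grip":26},
    {"dx":0,"dy":0,"dz":0,"wx":0,"wy":0,"wz":0,"grip":5},
    {"dx":0,"dy":0,"dz":0,"wx":0,"wy":0,"wz":0,"grip":5},
    {"dx":0,"dy":0,"dz":0,"wx":0,"wy":0,"wz":0,"grip":5},
    {"dx":0,"dy":0,"dz":0,"wx":0,"wy":0,"wz":0,"grip":5}
  ]
}}

```text
time_s: 8.43
position: [0.5855, 0.2347, 0.1662]
tcp_rot: [[-0.599, 0.647, 0.472], [-0.325, 0.342, -0.882], [-0.732, -0.682, 0.005]]
force: [-0.6, -0.5, 1.7]
opening: 0.103
```

```bash
python3 - <<'E'
from h import *
show(); 
w=[]
for k in range(1,9):
    th=.087+k*.03; R=flip(rot(47-.3*k)); w.append((tcp(bar(th)-U@[0,.006,0],R),R,1))
plan(w,grip=5)
E
```

```text
t 8.425 grasp world [0.5687 0.2258 0.1839] unit [-0.135   0.0003  0.1839] F [-0.82 -0.17  1.68] open 0.10321978033112182 j [  2.5  31.1 120.6 129.6  24.   29.5]
tilt x in unit [[-0.682, 0.732, 0.003], [-0.006, -0.001, -1.0], [-0.732, -0.682, 0.005]]
{"dx":0.12,"dy":-0.02,"dz":0,"wx":-0.001,"wy":0.004,"wz":-0.004,"grip":5}, 
{"dx":0.11,"dy":-0.05,"dz":0,"wx":0,"wy":-0,"wz":-0.003,"grip":5}, 
{"dx":0.12,"dy":-0.03,"dz":0,"wx":0,"wy":-0,"wz":-0.003,"grip":5}, 
{"dx":0.11,"dy":-0.04,"dz":0,"wx":0,"wy":-0,"wz":-0.004,"grip":5}, 
{"dx":0.12,"dy":-0.03,"dz":0,"wx":0,"wy":-0,"wz":-0.003,"grip":5}, 
{"dx":0.12,"dy":-0.02,"dz":0,"wx":0,"wy":-0,"wz":-0.003,"grip":5}, 
{"dx":0.12,"dy":-0.02,"dz":0.01,"wx":0,"wy":-0,"wz":-0.004,"grip":5}, 
{"dx":0.12,"dy":-0.02,"dz":-0,"wx":0,"wy":-0,"wz":-0.003,"grip":5}, 
end [0.5567 0.219  0.1455] [[-0.629, 0.62, 0.469], [-0.334, 0.33, -0.883], [-0.702, -0.712, -0.0]]
```

The opening is now 9 mm, so the bar is held. I'll pull gently and check the force.

>>> {"method": "drive_tool", "body": {
  "commands": [
    {"dx":0.1,"dy":-0.03,"dz":0,"wx":0,"wy":0,"wz":-0.003,"grip":5},
    {"dx":0.1,"dy":-0.04,"dz":0,"wx":0,"wy":0,"wz":-0.003,"grip":5},
    {"dx":0.1,"dy":-0.03,"dz":0,"wx":0,"wy":0,"wz":-0.003,"grip":5}
  ]
}}

```text
time_s: 8.8
position: [0.5761, 0.2297, 0.1607]
tcp_rot: [[-0.607, 0.639, 0.472], [-0.329, 0.339, -0.881], [-0.723, -0.69, 0.005]]
force: [-0.8, 1.5, 5.1]
opening: 0.105
```

```bash
python3 - <<'E'
from h import *
show()
for th in(.087,.15,.177): print(th,(U.T@(bar(th)-O)).round(4))
binangle('wrist','w4'); binangle('scene','s4')
w=[]
for k in range(1,17):
    th=.16+k*.054; R=flip(rot(46.1-1.*k)); w.append((tcp(bar(th)-U@[0,.006,0],R),R,1))
plan(w,grip=5)
E
```

```text
t 8.8 grasp world [0.5595 0.2209 0.1787] unit [-0.1454  0.0002  0.1787] F [0.   1.65 5.11] open 0.10496994016484004 j [  2.   31.3 121.8 130.2  24.5  28.2]
tilt x in unit [[-0.69, 0.723, 0.003], [-0.006, -0.001, -1.0], [-0.723, -0.69, 0.005]]
0.087 [-0.1347  0.006   0.1831]
0.15 [-0.1436  0.006   0.1789]
0.177 [-0.1473  0.006   0.1769]
wrist bin angle 7706 [0.15  0.157 0.16  0.163 0.167]
scene bin angle 396 [0.102 0.136 0.153 0.168 0.193]
{"dx":0.2,"dy":-0.04,"dz":0,"wx":-0.001,"wy":0.004,"wz":-0.013,"grip":5}, 
{"dx":0.22,"dy":-0.04,"dz":0,"wx":0,"wy":-0,"wz":-0.011,"grip":5}, 
{"dx":0.22,"dy":-0.04,"dz":0.01,"wx":0,"wy":-0,"wz":-0.011,"grip":5}, 
{"dx":0.22,"dy":-0.01,"dz":-0,"wx":0,"wy":-0,"wz":-0.011,"grip":5}, 
{"dx":0.22,"dy":-0,"dz":-0,"wx":0,"wy":-0,"wz":-0.011,"grip":5}, 
{"dx":0.22,"dy":0.01,"dz":-0,"wx":0,"wy":-0,"wz":-0.011,"grip":5}, 
{"dx":0.22,"dy":0.03,"dz":-0,"wx":0,"wy":-0,"wz":-0.011,"grip":5}, 
{"dx":0.22,"dy":0.04,"dz":-0,"wx":0,"wy":-0,"wz":-0.012,"grip":5}, 
{"dx":0.21,"dy":0.06,"dz":-0,"wx":0,"wy":-0,"wz":-0.011,"grip":5}, 
{"dx":0.21,"dy":0.07,"dz":-0,"wx":0,"wy":-0,"wz":-0.011,"grip":5}, 
{"dx":0.21,"dy":0.09,"dz":-0,"wx":0,"wy":-0,"wz":-0.011,"grip":5}, 
{"dx":0.19,"dy":0.1,"dz":-0,"wx":0,"wy":-0,"wz":-0.011,"grip":5}, 
{"dx":0.19,"dy":0.11,"dz":-0,"wx":0,"wy":-0,"wz":-0.011,"grip":5}, 
{"dx":0.18,"dy":0.13,"dz":-0,"wx":0,"wy":-0,"wz":-0.011,"grip":5}, 
{"dx":0.17,"dy":0.13,"dz":-0,"wx":0,"wy":-0,"wz":-0.011,"grip":5}, 
{"dx":0.17,"dy":0.15,"dz":-0,"wx":0,"wy":-0,"wz":-0.011,"grip":5}, 
end [0.5012 0.1896 0.0517] [[-0.764, 0.443, 0.469], [-0.405, 0.236, -0.883], [-0.502, -0.865, -0.001]]
```

The bin is following at 0.16 rad with little force, so it was free. I'll tip it right out.

>>> {"method": "drive_tool", "body": {
  "commands": [
    {"dx":0.2,"dy":-0.04,"dz":0,"wx":0,"wy":0,"wz":-0.012,"grip":5},
    {"dx":0.22,"dy":-0.04,"dz":0,"wx":0,"wy":0,"wz":-0.011,"grip":5},
    {"dx":0.22,"dy":-0.03,"dz":0,"wx":0,"wy":0,"wz":-0.011,"grip":5},
    {"dx":0.22,"dy":-0.01,"dz":0,"wx":0,"wy":0,"wz":-0.011,"grip":5},
    {"dx":0.22,"dy":0,"dz":0,"wx":0,"wy":0,"wz":-0.011,"grip":5},
    {"dx":0.22,"dy":0.01,"dz":0,"wx":0,"wy":0,"wz":-0.011,"grip":5},
    {"dx":0.22,"dy":0.03,"dz":0,"wx":0,"wy":0,"wz":-0.011,"grip":5}
  ]
}}

```text
time_s: 9.78
position: [0.5341, 0.2073, 0.1199]
tcp_rot: [[-0.682, 0.557, 0.473], [-0.37, 0.295, -0.881], [-0.631, -0.776, 0.005]]
force: [1.2, 4.7, 0.2]
opening: 0.099
```

```bash
python3 - <<'E'
from h import *
s=show()
g=U.T@(np.array(s['position'])-.026*np.array(s['tcp_rot'])[:,1]-O); v=np.array([g[0]+.072,g[2]-.04]); th=np.arctan2(-v[0],v[1])-np.arctan2(50,148); print('theta',th,'r',np.hypot(*v),np.hypot(.05,.148))
w=[]
for k in range(1,11):
    R=flip(rot(39.1-1.*k)); w.append((tcp(bar(min(th+k*.054,1.05))-U@[0,.006,0],R),R,1))
plan(w,grip=5)
E
```

```text
t 9.775 grasp world [0.5196 0.1997 0.14  ] unit [-0.1906  0.0002  0.14  ] F [3.22 3.59 0.21] open 0.09897925049104257 j [  0.7  33.  124.9 128.3  21.5  27.5]
tilt x in unit [[-0.776, 0.631, 0.004], [-0.006, -0.001, -1.0], [-0.631, -0.776, 0.005]]
theta 0.5442926262360173 r 0.1551531763825695 0.15621779668142807
{"dx":0.22,"dy":0.02,"dz":0,"wx":-0.001,"wy":0.004,"wz":-0.011,"grip":5}, 
{"dx":0.22,"dy":0.06,"dz":0,"wx":0,"wy":-0,"wz":-0.011,"grip":5}, 
{"dx":0.2,"dy":0.07,"dz":0,"wx":0,"wy":-0,"wz":-0.011,"grip":5}, 
{"dx":0.21,"dy":0.09,"dz":0,"wx":0,"wy":-0,"wz":-0.011,"grip":5}, 
{"dx":0.19,"dy":0.1,"dz":0,"wx":0,"wy":-0,"wz":-0.012,"grip":5}, 
{"dx":0.19,"dy":0.11,"dz":0,"wx":0,"wy":-0,"wz":-0.011,"grip":5}, 
{"dx":0.18,"dy":0.13,"dz":0,"wx":0,"wy":-0,"wz":-0.011,"grip":5}, 
{"dx":0.17,"dy":0.14,"dz":0,"wx":0,"wy":-0,"wz":-0.011,"grip":5}, 
{"dx":0.16,"dy":0.15,"dz":0,"wx":0,"wy":-0,"wz":-0.011,"grip":5}, 
{"dx":0.07,"dy":0.06,"dz":0,"wx":0,"wy":-0,"wz":-0.011,"grip":5}, 
end [0.5002 0.1893 0.0473] [[-0.772, 0.429, 0.469], [-0.41, 0.228, -0.883], [-0.486, -0.874, -0.0]]
```

>>> {"method": "drive_tool", "body": {
  "commands": [
    {"dx":0.22,"dy":0.03,"dz":0,"wx":0,"wy":0,"wz":-0.011,"grip":5},
    {"dx":0.22,"dy":0.06,"dz":0,"wx":0,"wy":0,"wz":-0.011,"grip":5},
    {"dx":0.2,"dy":0.07,"dz":0,"wx":0,"wy":0,"wz":-0.011,"grip":5},
    {"dx":0.2,"dy":0.09,"dz":0,"wx":0,"wy":0,"wz":-0.011,"grip":5},
    {"dx":0.19,"dy":0.1,"dz":0,"wx":0,"wy":0,"wz":-0.011,"grip":5},
    {"dx":0.19,"dy":0.11,"dz":0,"wx":0,"wy":0,"wz":-0.011,"grip":5},
    {"dx":0.18,"dy":0.13,"dz":0,"wx":0,"wy":0,"wz":-0.011,"grip":5},
    {"dx":0.17,"dy":0.14,"dz":0,"wx":0,"wy":0,"wz":-0.011,"grip":5}
  ]
}}

```text
time_s: 10.78
position: [0.5036, 0.1909, 0.059]
tcp_rot: [[-0.753, 0.457, 0.473], [-0.407, 0.241, -0.881], [-0.517, -0.856, 0.005]]
force: [-3.1, 4.9, 1.8]
opening: 0.103
```

```bash
cat >> h.py <<'E'
def theta():
    s=show(); g=U.T@(np.array(s['position'])-.026*np.array(s['tcp_rot'])[:,1]-O); v=np.array([g[0]+.072,g[2]-.04]); th=np.arctan2(-v[0],v[1])-np.arctan2(50,148); print('theta',th,'r',np.hypot(*v)); return th
E
python3 - <<'E'
from h import *
th=theta(); w=[]
for k in range(1,5):
    R=flip(rot(31-1.*k)); w.append((tcp(bar(min(th+k*.04,1.06))-U@[0,.006,0],R),R,1))
plan(w,grip=5)
E
```

```text
t 10.775 grasp world [0.4917 0.1846 0.0813] unit [-0.2223 -0.      0.0813] F [-0.44  5.81  1.8 ] open 0.10257128838332348 j [  0.8  38.6 125.7 132.2  18.5  22.2]
tilt x in unit [[-0.856, 0.517, 0.004], [-0.006, -0.002, -1.0], [-0.517, -0.856, 0.005]]
theta 0.976882797483577 r 0.15588278622905152
{"dx":0.13,"dy":0.1,"dz":-0,"wx":-0.001,"wy":0.004,"wz":-0.013,"grip":5}, 
{"dx":0.12,"dy":0.12,"dz":-0,"wx":-0,"wy":-0,"wz":-0.011,"grip":5}, 
{"dx":0.01,"dy":0.01,"dz":-0,"wx":-0,"wy":-0,"wz":-0.011,"grip":5}, 
{"dx":0.02,"dy":-0,"dz":-0,"wx":-0,"wy":-0,"wz":-0.011,"grip":5}, 
end [0.4992 0.1885 0.0455] [[-0.787, 0.401, 0.469], [-0.418, 0.213, -0.883], [-0.454, -0.891, 0.0]]
```

>>> {"method": "drive_tool", "body": {
  "commands": [
    {"dx":0.13,"dy":0.1,"dz":0,"wx":0,"wy":0,"wz":-0.012,"grip":5},
    {"dx":0.12,"dy":0.12,"dz":0,"wx":0,"wy":0,"wz":0,"grip":5},
    {"dx":0.02,"dy":0.02,"dz":0,"wx":0,"wy":0,"wz":0,"grip":5},
    {"dx":0,"dy":0,"dz":0,"wx":0,"wy":0,"wz":0,"grip":5},
    {"dx":0,"dy":0,"dz":0,"wx":0,"wy":0,"wz":0,"grip":18},
    {"dx":0,"dy":0,"dz":0,"wx":0,"wy":0,"wz":0,"grip":18},
    {"dx":0,"dy":0,"dz":0,"wx":0,"wy":0,"wz":0,"grip":18}
  ]
}}

```text
time_s: 11.65
position: [0.5004, 0.1878, 0.0453]
tcp_rot: [[-0.763, 0.444, 0.471], [-0.41, 0.232, -0.882], [-0.5, -0.866, 0.005]]
force: [-0.1, 0.1, 0.1]
opening: 0.198
```

```bash
python3 - <<'E'
from h import *
theta()
E
```

```text
t 11.65 grasp world [0.4889 0.1818 0.0678] unit [-0.2261 -0.0012  0.0678] F [-0.05  0.18  0.05] open 0.19759748766398574 j [  0.7  40.3 125.8 135.   18.6  19.2]
tilt x in unit [[-0.866, 0.5, 0.002], [-0.004, -0.004, -1.0], [-0.5, -0.866, 0.005]]
theta 1.0665447146761666 r 0.15658885121579552
```

The bin is at its stop. I'll retract and go over the pliers.

>>> {"method": "drive_tool", "body": {
  "commands": [
    {"dx":0,"dy":-0.4,"dz":0,"wx":0,"wy":0,"wz":0,"grip":18},
    {"dx":0,"dy":-0.9,"dz":0,"wx":0,"wy":0,"wz":0,"grip":18},
    {"dx":0,"dy":-1,"dz":0,"wx":0,"wy":0,"wz":0,"grip":18},
    {"dx":0,"dy":-1,"dz":0,"wx":0,"wy":0,"wz":0,"grip":50},
    {"dx":0,"dy":0,"dz":0,"wx":0,"wy":0,"wz":0,"grip":50}
  ]
}}

```text
time_s: 12.28
position: [0.4509, 0.1632, 0.1463]
tcp_rot: [[-0.758, 0.447, 0.474], [-0.41, 0.238, -0.88], [-0.507, -0.862, 0.003]]
force: [0.4, -1.1, 0.5]
opening: 0.356
```

```bash
cat >> h.py <<'E'
def down(az): # tool down, jaw axis az deg
    a=np.deg2rad(az); x=np.array([np.cos(a),np.sin(a),0]); y=np.array([0,0,-1.]); return np.c_[x,y,np.cross(x,y)]
E
python3 - <<'E'
from h import *
show(); binangle('wrist','w5'); binangle('top','t5')
R=down(183); plan([([.445,-.13,.2],R,8)],grip=50)
E
```

```text
t 12.275 grasp world [0.4392 0.157  0.1687] unit [-2.816e-01  2.000e-04  1.687e-01] F [-0.21 -1.19  0.54] open 0.356141564686643 j [ -4.1  22.9 130.2  88.6  15.6  62.7]
tilt x in unit [[-0.862, 0.507, 0.005], [-0.006, 0.0, -1.0], [-0.507, -0.862, 0.003]]
wrist bin angle 4573 [-0.061  0.333  0.764  0.969  0.993]
top bin angle 1059 [-0.055  0.457  0.901  0.966  0.995]
{"dx":0.3,"dy":-0.38,"dz":0.8,"wx":0.009,"wy":0.034,"wz":-0.042,"grip":50}, 
{"dx":0.28,"dy":-0.34,"dz":0.82,"wx":0.009,"wy":0.034,"wz":-0.041,"grip":50}, 
{"dx":0.26,"dy":-0.32,"dz":0.84,"wx":0.009,"wy":0.034,"wz":-0.042,"grip":50}, 
{"dx":0.24,"dy":-0.29,"dz":0.86,"wx":0.009,"wy":0.034,"wz":-0.041,"grip":50}, 
{"dx":0.21,"dy":-0.26,"dz":0.87,"wx":0.009,"wy":0.035,"wz":-0.042,"grip":50}, 
{"dx":0.18,"dy":-0.23,"dz":0.88,"wx":0.01,"wy":0.034,"wz":-0.041,"grip":50}, 
{"dx":0.14,"dy":-0.21,"dz":0.9,"wx":0.009,"wy":0.035,"wz":-0.042,"grip":50}, 
{"dx":0.1,"dy":-0.2,"dz":0.91,"wx":0.01,"wy":0.034,"wz":-0.041,"grip":50}, 
end [ 0.4452 -0.1302  0.2002] [[-0.999, 0.0, 0.053], [-0.053, -0.001, -0.999], [-0.0, -1.0, 0.001]]
```

>>> {"method": "drive_tool", "body": {
  "commands": [
    {"dx":0.3,"dy":-0.38,"dz":0.8,"wx":0.009,"wy":0.034,"wz":-0.042,"grip":50},
    {"dx":0.28,"dy":-0.34,"dz":0.82,"wx":0.009,"wy":0.034,"wz":-0.042,"grip":50},
    {"dx":0.26,"dy":-0.32,"dz":0.84,"wx":0.009,"wy":0.034,"wz":-0.042,"grip":50},
    {"dx":0.24,"dy":-0.3,"dz":0.86,"wx":0.009,"wy":0.034,"wz":-0.042,"grip":50},
    {"dx":0.2,"dy":-0.26,"dz":0.87,"wx":0.009,"wy":0.034,"wz":-0.042,"grip":50},
    {"dx":0.18,"dy":-0.23,"dz":0.88,"wx":0.009,"wy":0.034,"wz":-0.042,"grip":50},
    {"dx":0.14,"dy":-0.2,"dz":0.9,"wx":0.009,"wy":0.034,"wz":-0.042,"grip":50},
    {"dx":0.1,"dy":-0.2,"dz":0.9,"wx":0.01,"wy":0.034,"wz":-0.042,"grip":50}
  ]
}}

```text
time_s: 13.38
position: [0.4596, -0.0897, 0.1861]
tcp_rot: [[-0.992, 0.057, 0.117], [-0.115, 0.039, -0.993], [-0.061, -0.998, -0.032]]
force: [0.0, 0.6, -0.1]
opening: 0.572
```

```bash
python3 - <<'E'
from h import *
show()
p,d,K,T=grab('wrist','w6'); W=cloud(d,K,T); p2,_,_,_=grab('top','t6')
h=cv2.cvtColor(p,cv2.COLOR_RGB2HSV); red=(((h[...,0]<8)|(h[...,0]>172))&(h[...,1]>130)&(h[...,2]>70)); roi=(W[...,1]>-.25)&(W[...,1]<0)&(W[...,0]>.36)&(W[...,0]<.53)
obj=roi&(W[...,2]>.006)&(W[...,2]<.03)
print('red',(red&roi).sum(),'obj',obj.sum())
q=W[obj][:,:2].astype('f4'); print('obj rect',cv2.minAreaRect(q)); print('red rect',cv2.minAreaRect(W[red&roi][:,:2].astype('f4')))
E
```

```text
t 13.375 grasp world [ 0.4581 -0.0907  0.212 ] unit [-0.3813 -0.2274  0.212 ] F [ 0.28  0.5  -0.1 ] open 0.5722303883535979 j [-27.1  19.9 107.9   4.5  50.4 143.4]
tilt x in unit [[-0.929, 0.069, -0.363], [0.364, 0.007, -0.931], [-0.061, -0.998, -0.032]]
red 1179 obj 3722
obj rect ((0.4605564773082733, -0.15365244448184967), (0.07628847658634186, 0.22545097768306732), 18.925506591796875)
red rect ((0.4431128203868866, -0.09200965613126755), (0.05181781202554703, 0.08693648129701614), 2.8824524879455566)
```

View pics/w6.png

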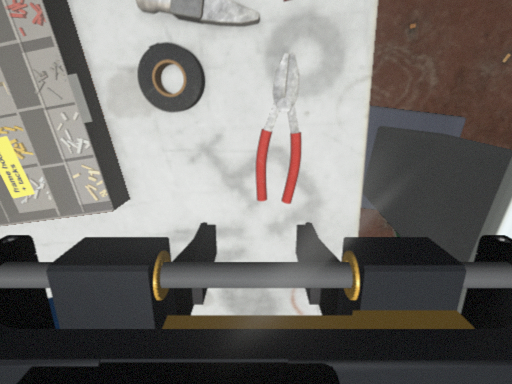

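The wrist view shows the pliers lying alone: jaw tip (288,54), rivet about (283,105), handle ends (262,200) and (287,202).

```bash
python3 - <<'E'
from h import *
p,d,K,T=load('w6')
tip=ray(288,53,K,T,.0065)[:2]; e1=ray(262,200,K,T,.0065)[:2]; e2=ray(288,203,K,T,.0065)[:2]
W=cloud(d,K,T); h=cv2.cvtColor(p,cv2.COLOR_RGB2HSV); g=p.astype(int)
roi=np.zeros(d.shape,bool); roi[48:208,252:306]=1
red=(((h[...,0]<8)|(h[...,0]>172))&(h[...,1]>130)&(h[...,2]>70))&roi
obj=roi&((W[...,2]>.005)|red)
v,u=np.nonzero(obj); P=np.array([ray(a,b,K,T,.0085)[:2] for a,b in zip(u,v)])
hc=(e1+e2)/2; print('tip',tip,'e',e1,e2,'len',np.linalg.norm(tip-hc)); y=(hc-tip)/np.linalg.norm(hc-tip); print('y az',np.degrees(np.arctan2(y[1],y[0])))
c=(tip+hc)/2; x=np.array([y[1],-y[0]]); L=np.c_[(P-c)@x,(P-c)@y]
for a in np.arange(-.09,.09,.01):
    k=(L[:,1]>=a)&(L[:,1]<a+.01)
    if k.sum()>3: print(round(a,2),k.sum(),np.percentile(L[k,0],[3,97]).round(4),'mid',np.percentile(L[k,0],[3,97]).mean().round(4))
print('y extent',np.percentile(L[:,1],[.3,99.7]),'c',c)
E
```

```text
tip [ 0.44911022 -0.21928409] e [ 0.45644703 -0.04540207] [ 0.42275345 -0.04591254] len 0.17388703787168877
y az 93.13510121640203
-0.09 70 [-0.0069  0.0061] mid -0.0004
-0.08 168 [-0.0092  0.0095] mid 0.0001
-0.07 213 [-0.0118  0.0122] mid 0.0002
-0.06 231 [-0.0128  0.0129] mid 0.0001
-0.05 226 [-0.013   0.0135] mid 0.0003
-0.04 195 [-0.0111  0.012 ] mid 0.0005
-0.03 188 [-0.0128  0.0142] mid 0.0007
-0.02 146 [-0.0154  0.0176] mid 0.0011
-0.01 151 [-0.0199  0.0226] mid 0.0013
-0.0 187 [-0.0228  0.0248] mid 0.001
0.01 184 [-0.0238  0.0265] mid 0.0013
0.02 171 [-0.0243  0.0273] mid 0.0015
0.03 170 [-0.0245  0.0278] mid 0.0016
0.04 174 [-0.024   0.0281] mid 0.0021
0.05 162 [-0.0228  0.0275] mid 0.0024
0.06 160 [-0.0217  0.0257] mid 0.002
0.07 150 [-0.0203  0.025 ] mid 0.0024
0.08 107 [-0.0188  0.0235] mid 0.0024
y extent [-0.08500125  0.08684246] c [ 0.44435523 -0.1324707 ]
```

```bash
python3 - <<'E'
from h import *
R=down(183); plan([([.447,-.18,.05],R,7)],grip=50)
E
```

```text
{"dx":0.13,"dy":0.47,"dz":0.32,"wx":0.003,"wy":0.006,"wz":-0.006,"grip":50}, 
{"dx":0.12,"dy":0.48,"dz":0.32,"wx":0.003,"wy":0.006,"wz":-0.006,"grip":50}, 
{"dx":0.11,"dy":0.48,"dz":0.31,"wx":0.003,"wy":0.006,"wz":-0.006,"grip":50}, 
{"dx":0.1,"dy":0.48,"dz":0.31,"wx":0.002,"wy":0.006,"wz":-0.006,"grip":50}, 
{"dx":0.1,"dy":0.48,"dz":0.31,"wx":0.003,"wy":0.005,"wz":-0.006,"grip":50}, 
{"dx":0.09,"dy":0.49,"dz":0.32,"wx":0.002,"wy":0.006,"wz":-0.006,"grip":50}, 
{"dx":0.07,"dy":0.48,"dz":0.31,"wx":0.003,"wy":0.005,"wz":-0.007,"grip":50}, 
end [ 0.4472 -0.18    0.0501] [[-0.999, -0.001, 0.053], [-0.053, -0.0, -0.999], [0.001, -1.0, 0.0]]
```

>>> {"method": "drive_tool", "body": {
  "commands": [
    {"dx":0.13,"dy":0.47,"dz":0.32,"wx":0.003,"wy":0.006,"wz":-0.006,"grip":50},
    {"dx":0.12,"dy":0.48,"dz":0.32,"wx":0.003,"wy":0.006,"wz":-0.006,"grip":50},
    {"dx":0.11,"dy":0.48,"dz":0.31,"wx":0.003,"wy":0.006,"wz":-0.006,"grip":50},
    {"dx":0.1,"dy":0.48,"dz":0.31,"wx":0.002,"wy":0.006,"wz":-0.006,"grip":50},
    {"dx":0.1,"dy":0.48,"dz":0.31,"wx":0.003,"wy":0.005,"wz":-0.006,"grip":50},
    {"dx":0.09,"dy":0.48,"dz":0.32,"wx":0.002,"wy":0.006,"wz":-0.006,"grip":50},
    {"dx":0.07,"dy":0.48,"dz":0.31,"wx":0.003,"wy":0.005,"wz":-0.007,"grip":50},
    {"dx":0,"dy":0,"dz":0,"wx":0,"wy":0,"wz":0,"grip":50}
  ]
}}

```text
time_s: 14.48
position: [0.442, -0.1758, 0.0487]
tcp_rot: [[-0.999, -0.008, 0.054], [-0.054, 0.005, -0.999], [0.007, -1.0, -0.005]]
force: [0.4, 0.1, 0.5]
opening: 0.58
```

```bash
python3 - <<'E'
from h import *
show(); R=down(183); plan([([.447,-.18,-.005],R,5)],grip=50)
E
```

```text
t 14.475 grasp world [ 0.4422 -0.1759  0.0747] unit [-0.4352 -0.2951  0.0747] F [ 0.41 -0.12  0.46] open 0.5803260508055228 j [-3.520e+01  3.600e+01  1.107e+02 -1.000e-01  3.380e+01  1.418e+02]
tilt x in unit [[-0.907, -0.004, -0.421], [0.421, 0.008, -0.907], [0.007, -1.0, -0.005]]
{"dx":-0.03,"dy":0.27,"dz":0.02,"wx":0.001,"wy":0,"wz":0.001,"grip":50}, 
{"dx":-0.02,"dy":0.27,"dz":0.02,"wx":0.001,"wy":0,"wz":0.001,"grip":50}, 
{"dx":-0.02,"dy":0.27,"dz":0.03,"wx":0,"wy":0,"wz":0.001,"grip":50}, 
{"dx":-0.03,"dy":0.27,"dz":0.02,"wx":0.001,"wy":0.001,"wz":0.001,"grip":50}, 
{"dx":-0.02,"dy":0.26,"dz":0.03,"wx":0,"wy":0,"wz":0.001,"grip":50}, 
end [ 0.4469 -0.1802 -0.005 ] [[-0.999, 0.001, 0.053], [-0.053, 0.0, -0.999], [-0.001, -1.0, -0.0]]
```

>>> {"method": "drive_tool", "body": {
  "commands": [
    {"dx":-0.03,"dy":0.27,"dz":0.02,"wx":0.001,"wy":0,"wz":0.001,"grip":50},
    {"dx":-0.02,"dy":0.27,"dz":0.02,"wx":0.001,"wy":0,"wz":0.001,"grip":50},
    {"dx":-0.02,"dy":0.27,"dz":0.03,"wx":0,"wy":0,"wz":0.001,"grip":50},
    {"dx":-0.03,"dy":0.25,"dz":0.02,"wx":0.001,"wy":0,"wz":0.001,"grip":50},
    {"dx":-0.02,"dy":0.22,"dz":0.02,"wx":0,"wy":0,"wz":0.001,"grip":50},
    {"dx":0,"dy":0,"dz":0,"wx":0,"wy":0,"wz":0,"grip":50}
  ]
}}

```text
time_s: 15.22
position: [0.4477, -0.1812, -0.001]
tcp_rot: [[-0.999, 0.003, 0.054], [-0.054, -0.003, -0.999], [-0.003, -1.0, 0.003]]
force: [0.0, -1.4, 0.1]
opening: 0.576
```

```bash
python3 - <<'E'
from h import *
s=show(); print(s['position'])
R=np.array(s['tcp_rot']); t=np.array(s['position'])
p,d,K,T=grab('wrist','w7'); L=(cloud(d,K,T)-t)@R
m=(abs(L[...,0])<.05)&(abs(L[...,2]-.011)<.004)&(abs(L[...,1])<.06)&(p.max(2)<70); q=L[m]; print('tip y',np.sort(q[:,1])[-6:])
E
```

```text
t 15.225 grasp world [ 0.4476 -0.1811  0.025 ] unit [-0.4329 -0.3022  0.025 ] F [-0.61 -1.24  0.14] open 0.5763232089364045 j [-3.530e+01  4.200e+01  1.111e+02 -1.000e-01  2.670e+01  1.417e+02]
tilt x in unit [[-0.907, 0.001, -0.421], [0.421, -0.004, -0.907], [-0.003, -1.0, 0.003]]
[ 0.44768349 -0.18116967 -0.00097299]
tip y [-0.00705601 -0.0068637  -0.00684886 -0.00681105 -0.00640151 -0.00618247]
```

>>> {"method": "drive_tool", "body": {
  "commands": [
    {"dx":0,"dy":0.09,"dz":0,"wx":0,"wy":0,"wz":0,"grip":50},
    {"dx":0,"dy":0,"dz":0,"wx":0,"wy":0,"wz":0,"grip":50},
    {"dx":0,"dy":0,"dz":0,"wx":0,"wy":0,"wz":0,"grip":20},
    {"dx":0,"dy":0,"dz":0,"wx":0,"wy":0,"wz":0,"grip":20},
    {"dx":0,"dy":0,"dz":0,"wx":0,"wy":0,"wz":0,"grip":20},
    {"dx":0,"dy":0,"dz":0,"wx":0,"wy":0,"wz":0,"grip":20},
    {"dx":0,"dy":0,"dz":0,"wx":0,"wy":0,"wz":0,"grip":20}
  ]
}}

```text
time_s: 16.15
position: [0.4481, -0.1814, -0.0038]
tcp_rot: [[-0.998, 0.004, 0.055], [-0.055, -0.004, -0.998], [-0.004, -1.0, 0.004]]
force: [0.6, -0.0, 1.1]
opening: 0.323
```

>>> {"method": "drive_tool", "body": {
  "commands": [
    {"dx":0,"dy":-0.2,"dz":0,"wx":0,"wy":0,"wz":0,"grip":15},
    {"dx":0,"dy":-0.4,"dz":0,"wx":0,"wy":0,"wz":0,"grip":15},
    {"dx":0,"dy":-0.6,"dz":0,"wx":0,"wy":0,"wz":0,"grip":15},
    {"dx":0,"dy":-0.6,"dz":0,"wx":0,"wy":0,"wz":0,"grip":15},
    {"dx":0,"dy":-0.6,"dz":0,"wx":0,"wy":0,"wz":0,"grip":15},
    {"dx":0,"dy":-0.6,"dz":0,"wx":0,"wy":0,"wz":0,"grip":15},
    {"dx":0,"dy":-0.6,"dz":0,"wx":0,"wy":0,"wz":0,"grip":15}
  ]
}}

```text
time_s: 17.02
position: [0.447, -0.1804, 0.1419]
tcp_rot: [[-0.998, 0.004, 0.055], [-0.055, -0.004, -0.998], [-0.004, -1.0, 0.005]]
force: [0.5, 0.3, -1.7]
opening: 0.325
```

```bash
python3 - <<'E'
from h import *
s=show(); R=np.array(s['tcp_rot']); t=np.array(s['position'])
p,d,K,T=grab('wrist','w8'); L=(cloud(d,K,T)-t)@R
h=cv2.cvtColor(p,cv2.COLOR_RGB2HSV); red=(((h[...,0]<8)|(h[...,0]>172))&(h[...,1]>130)&(h[...,2]>60)&(abs(L[...,0])<.06)&(abs(L[...,1])<.12))
print('red tool',red.sum(),np.percentile(L[red],[2,50,98],axis=0).round(3) if red.sum() else '')
p,d,K,T=grab('scene','s8'); W=cloud(d,K,T); L=(W-t)@R; h=cv2.cvtColor(p,cv2.COLOR_RGB2HSV); red=(((h[...,0]<8)|(h[...,0]>172))&(h[...,1]>110)&(h[...,2]>60)&(abs(L[...,0])<.08)&(abs(L[...,1])<.15)&(abs(L[...,2])<.2))
print('scene red',red.sum(),np.percentile(L[red],[2,50,98],axis=0).round(3) if red.sum() else '')
# bin from top
p,d,K,T=grab('top','t8'); Wu=(cloud(d,K,T)-O)@U
for yy in (-.08,-.04,0,.04,.08):
    m=(abs(Wu[...,1]-yy)<.012)&(Wu[...,0]<-.085)&(Wu[...,0]>-.24)&(Wu[...,2]<.2)&(Wu[...,2]>.02)
    for lo in np.arange(-.24,-.08,.02):
        k=m&(Wu[...,0]>=lo)&(Wu[...,0]<lo+.02)
        print('%.3f'%np.median(Wu[k][:,2]) if k.sum() else '--',end=' ')
    print(yy)
E
```

```text
t 17.025 grasp world [ 0.4469 -0.1803  0.1679] unit [-0.4332 -0.3012  0.1679] F [ 0.54 -0.   -1.7 ] open 0.32511006594075353 j [-3.530e+01  2.590e+01  1.068e+02 -1.000e-01  4.690e+01  1.417e+02]
tilt x in unit [[-0.907, 0.002, -0.42], [0.42, -0.006, -0.907], [-0.004, -1.0, 0.005]]
red tool 189 [[-0.023 -0.103 -0.051]
 [-0.012 -0.015 -0.048]
 [ 0.023 -0.013  0.023]]
scene red 507 [[-0.033 -0.023 -0.128]
 [ 0.021  0.124  0.112]
 [ 0.057  0.133  0.197]]
-- 0.114 0.109 0.098 0.085 0.074 0.063 0.054 -0.08
0.074 0.115 0.109 0.098 0.085 0.075 0.065 0.053 -0.04
0.077 0.116 0.109 0.098 0.086 0.075 0.063 0.054 0
-- -- -- -- 0.082 0.074 0.062 0.053 0.04
-- -- -- -- -- -- -- -- 0.08
```

The pliers are held (28 mm opening, 1.7 N of weight) and the bin stays open (its panel inner slope gives about 1.03 rad). I'll carry them over with a 35° tilt.

```bash
python3 - <<'E'
from h import *
R=flip(rot(35)); from rig import bot
s=bot.read_state(); t=np.array(s['position'])
plan([(t+[0,.03,.09],np.array(s['tcp_rot']),3),(tcp(uw(-.24,-.048,.27),R),R,13)],grip=15)
E
```

```text
{"dx":-0.02,"dy":-0.75,"dz":-0.24,"wx":0,"wy":0,"wz":0,"grip":15}, 
{"dx":-0.02,"dy":-0.75,"dz":-0.25,"wx":0,"wy":0,"wz":0,"grip":15}, 
{"dx":-0.02,"dy":-0.75,"dz":-0.24,"wx":0,"wy":0,"wz":0,"grip":15}, 
{"dx":-0.15,"dy":-0.04,"dz":-0.55,"wx":-0.007,"wy":-0.02,"wz":0.029,"grip":15}, 
{"dx":-0.17,"dy":-0.02,"dz":-0.55,"wx":-0.007,"wy":-0.02,"wz":0.029,"grip":15}, 
{"dx":-0.19,"dy":-0.01,"dz":-0.54,"wx":-0.007,"wy":-0.021,"wz":0.029,"grip":15}, 
{"dx":-0.21,"dy":0.01,"dz":-0.54,"wx":-0.007,"wy":-0.02,"wz":0.029,"grip":15}, 
{"dx":-0.22,"dy":0.02,"dz":-0.53,"wx":-0.007,"wy":-0.021,"wz":0.029,"grip":15}, 
{"dx":-0.24,"dy":0.04,"dz":-0.52,"wx":-0.007,"wy":-0.021,"wz":0.029,"grip":15}, 
{"dx":-0.26,"dy":0.06,"dz":-0.51,"wx":-0.007,"wy":-0.02,"wz":0.029,"grip":15}, 
{"dx":-0.27,"dy":0.07,"dz":-0.51,"wx":-0.007,"wy":-0.021,"wz":0.029,"grip":15}, 
{"dx":-0.28,"dy":0.09,"dz":-0.5,"wx":-0.007,"wy":-0.02,"wz":0.029,"grip":15}, 
{"dx":-0.29,"dy":0.11,"dz":-0.48,"wx":-0.007,"wy":-0.021,"wz":0.03,"grip":15}, 
{"dx":-0.3,"dy":0.13,"dz":-0.48,"wx":-0.006,"wy":-0.02,"wz":0.029,"grip":15}, 
{"dx":-0.31,"dy":0.15,"dz":-0.46,"wx":-0.007,"wy":-0.021,"wz":0.03,"grip":15}, 
{"dx":-0.32,"dy":0.17,"dz":-0.45,"wx":-0.006,"wy":-0.02,"wz":0.029,"grip":15}, 
end [0.512  0.1409 0.2488] [[-0.724, 0.507, 0.469], [-0.384, 0.269, -0.883], [-0.574, -0.819, 0.0]]
```

>>> {"method": "drive_tool", "body": {
  "commands": [
    {"dx":-0.02,"dy":-0.75,"dz":-0.24,"wx":0,"wy":0,"wz":0,"grip":15},
    {"dx":-0.02,"dy":-0.75,"dz":-0.24,"wx":0,"wy":0,"wz":0,"grip":15},
    {"dx":-0.02,"dy":-0.75,"dz":-0.24,"wx":0,"wy":0,"wz":0,"grip":15},
    {"dx":-0.15,"dy":-0.04,"dz":-0.55,"wx":-0.007,"wy":-0.02,"wz":0.029,"grip":15},
    {"dx":-0.17,"dy":-0.02,"dz":-0.55,"wx":-0.007,"wy":-0.02,"wz":0.029,"grip":15},
    {"dx":-0.19,"dy":-0.01,"dz":-0.54,"wx":-0.007,"wy":-0.021,"wz":0.029,"grip":15},
    {"dx":-0.2,"dy":0.01,"dz":-0.54,"wx":-0.007,"wy":-0.02,"wz":0.029,"grip":15},
    {"dx":-0.22,"dy":0.02,"dz":-0.53,"wx":-0.007,"wy":-0.021,"wz":0.029,"grip":15}
  ]
}}

```text
time_s: 18.18
position: [0.4707, -0.0383, 0.2358]
tcp_rot: [[-0.951, 0.219, 0.219], [-0.206, 0.082, -0.975], [-0.231, -0.972, -0.033]]
force: [0.1, -0.9, -1.6]
opening: 0.322
```

>>> {"method": "drive_tool", "body": {
  "commands": [
    {"dx":-0.24,"dy":0.04,"dz":-0.52,"wx":-0.007,"wy":-0.021,"wz":0.029,"grip":15},
    {"dx":-0.26,"dy":0.06,"dz":-0.51,"wx":-0.007,"wy":-0.02,"wz":0.029,"grip":15},
    {"dx":-0.27,"dy":0.07,"dz":-0.51,"wx":-0.007,"wy":-0.021,"wz":0.029,"grip":15},
    {"dx":-0.28,"dy":0.09,"dz":-0.5,"wx":-0.007,"wy":-0.02,"wz":0.029,"grip":15},
    {"dx":-0.29,"dy":0.11,"dz":-0.48,"wx":-0.007,"wy":-0.021,"wz":0.03,"grip":15},
    {"dx":-0.3,"dy":0.13,"dz":-0.48,"wx":-0.007,"wy":-0.02,"wz":0.03,"grip":15},
    {"dx":-0.31,"dy":0.15,"dz":-0.46,"wx":-0.007,"wy":-0.021,"wz":0.03,"grip":15},
    {"dx":-0.32,"dy":0.17,"dz":-0.45,"wx":-0.006,"wy":-0.02,"wz":0.029,"grip":15}
  ]
}}

```text
time_s: 19.18
position: [0.5102, 0.1413, 0.2464]
tcp_rot: [[-0.725, 0.503, 0.47], [-0.383, 0.273, -0.882], [-0.572, -0.82, -0.006]]
force: [0.2, 0.4, -0.9]
opening: 0.325
```

```bash
python3 - <<'E'
from h import *
show()
R=flip(rot(35)); g=np.array([-.145,-.048,.137]); y=U.T@R[:,1]
plan([(tcp(uw(*(g-.09*y)),R),R,3),(tcp(uw(*g),R),R,5)],grip=15)
E
```

```text
t 19.175 grasp world [0.4971 0.1342 0.2678] unit [-0.2412 -0.047   0.2678] F [ 0.33  0.29 -0.92] open 0.325052405391079 j [ -9.   12.3 119.7  48.7  27.7 103.1]
tilt x in unit [[-0.82, 0.572, 0.001], [0.002, 0.005, -1.0], [-0.572, -0.82, -0.006]]
{"dx":-0.03,"dy":0.6,"dz":0.01,"wx":0.001,"wy":-0.001,"wz":0,"grip":15}, 
{"dx":-0.03,"dy":0.6,"dz":0.01,"wx":0.001,"wy":-0,"wz":0,"grip":15}, 
{"dx":-0.04,"dy":0.61,"dz":0.01,"wx":0.001,"wy":-0.001,"wz":0.001,"grip":15}, 
{"dx":0,"dy":0.45,"dz":0,"wx":0,"wy":0,"wz":-0,"grip":15}, 
{"dx":0,"dy":0.45,"dz":0,"wx":0,"wy":0,"wz":-0,"grip":15}, 
{"dx":0,"dy":0.45,"dz":0,"wx":0,"wy":0,"wz":-0,"grip":15}, 
{"dx":0,"dy":0.45,"dz":0,"wx":0,"wy":0,"wz":-0,"grip":15}, 
{"dx":0,"dy":0.45,"dz":0,"wx":0,"wy":0,"wz":-0,"grip":15}, 
end [0.5956 0.1858 0.1156] [[-0.723, 0.506, 0.47], [-0.385, 0.27, -0.883], [-0.574, -0.819, 0.0]]
```

>>> {"method": "drive_tool", "body": {
  "commands": [
    {"dx":-0.03,"dy":0.6,"dz":0.01,"wx":0.001,"wy":0,"wz":0,"grip":15},
    {"dx":-0.03,"dy":0.6,"dz":0.01,"wx":0.001,"wy":0,"wz":0,"grip":15},
    {"dx":-0.03,"dy":0.6,"dz":0.01,"wx":0.001,"wy":0,"wz":0,"grip":15},
    {"dx":0,"dy":0.45,"dz":0,"wx":0,"wy":0,"wz":0,"grip":15},
    {"dx":0,"dy":0.45,"dz":0,"wx":0,"wy":0,"wz":0,"grip":15},
    {"dx":0,"dy":0.4,"dz":0,"wx":0,"wy":0,"wz":0,"grip":15},
    {"dx":0,"dy":0.4,"dz":0,"wx":0,"wy":0,"wz":0,"grip":15},
    {"dx":0,"dy":0,"dz":0,"wx":0,"wy":0,"wz":0,"grip":15}
  ]
}}

```text
time_s: 20.18
position: [0.5843, 0.1787, 0.133]
tcp_rot: [[-0.727, 0.503, 0.467], [-0.382, 0.268, -0.884], [-0.57, -0.821, -0.002]]
force: [-0.0, -0.7, -1.4]
opening: 0.325
```

```bash
python3 - <<'E'
from h import *
show()
R=flip(rot(35)); g=np.array([-.145,-.048,.137])
plan([(tcp(uw(*g),R),R,2)],grip=15)
p,d,K,T=grab('wrist','w9')
E
```

```text
t 20.175 grasp world [0.5712 0.1717 0.1544] unit [-0.1582 -0.0487  0.1544] F [-0.35 -0.57 -1.36] open 0.3248927896110286 j [ -2.1  31.  115.5  81.6  16.8  73.5]
tilt x in unit [[-0.821, 0.57, -0.003], [0.004, 0.0, -1.0], [-0.57, -0.821, -0.002]]
{"dx":-0.01,"dy":0.27,"dz":-0.01,"wx":0,"wy":-0.001,"wz":0.001,"grip":15}, 
{"dx":-0.02,"dy":0.27,"dz":-0.01,"wx":0,"wy":-0.001,"wz":0.002,"grip":15}, 
end [0.5957 0.1857 0.116 ] [[-0.723, 0.507, 0.469], [-0.384, 0.27, -0.883], [-0.574, -0.819, -0.001]]
```

View pics/w9.png

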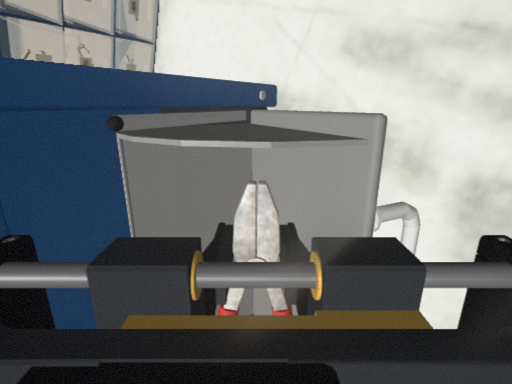

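The wrist view shows the pliers' head (257,220) held over the trough's corner line (252,160), inside the bin. I'll lower them and let go.

>>> {"method": "drive_tool", "body": {
  "commands": [
    {"dx":-0.01,"dy":0.25,"dz":0,"wx":0,"wy":0,"wz":0,"grip":15},
    {"dx":-0.01,"dy":0.25,"dz":0,"wx":0,"wy":0,"wz":0,"grip":15},
    {"dx":0,"dy":0.1,"dz":0,"wx":0,"wy":0,"wz":0,"grip":15},
    {"dx":0,"dy":0,"dz":0,"wx":0,"wy":0,"wz":0,"grip":15}
  ]
}}

```text
time_s: 20.72
position: [0.5978, 0.1854, 0.1159]
tcp_rot: [[-0.725, 0.506, 0.467], [-0.382, 0.268, -0.884], [-0.573, -0.819, -0.001]]
force: [-0.1, 1.0, -1.2]
opening: 0.326
```

```bash
python3 - <<'E'
from h import *
show()
E
```

```text
t 20.725 grasp world [0.5846 0.1784 0.1372] unit [-0.1432 -0.0491  0.1372] F [ 0.39  0.94 -1.15] open 0.32619331135690194 j [ -1.2  33.7 114.2  87.6  16.2  68.1]
tilt x in unit [[-0.819, 0.573, -0.003], [0.003, -0.001, -1.0], [-0.573, -0.819, -0.001]]
```

>>> {"method": "drive_tool", "body": {
  "commands": [
    {"dx":0,"dy":0.1,"dz":0,"wx":0,"wy":0,"wz":0,"grip":15},
    {"dx":0,"dy":0,"dz":0,"wx":0,"wy":0,"wz":0,"grip":40},
    {"dx":0,"dy":0,"dz":0,"wx":0,"wy":0,"wz":0,"grip":40},
    {"dx":0,"dy":0,"dz":0,"wx":0,"wy":0,"wz":0,"grip":40},
    {"dx":0,"dy":0,"dz":0,"wx":0,"wy":0,"wz":0,"grip":40}
  ]
}}

```text
time_s: 21.35
position: [0.6002, 0.1866, 0.1128]
tcp_rot: [[-0.724, 0.507, 0.467], [-0.382, 0.269, -0.884], [-0.574, -0.819, -0.001]]
force: [0.2, 0.6, -0.3]
opening: 0.457
```

>>> {"method": "drive_tool", "body": {
  "commands": [
    {"dx":0,"dy":-0.3,"dz":0,"wx":0,"wy":0,"wz":0,"grip":40},
    {"dx":0,"dy":-0.6,"dz":0,"wx":0,"wy":0,"wz":0,"grip":40},
    {"dx":0,"dy":-0.8,"dz":0,"wx":0,"wy":0,"wz":0,"grip":40},
    {"dx":0,"dy":-0.8,"dz":0,"wx":0,"wy":0,"wz":0,"grip":40},
    {"dx":0,"dy":-0.8,"dz":0,"wx":0,"wy":0,"wz":0,"grip":26},
    {"dx":0,"dy":0,"dz":0,"wx":0,"wy":0,"wz":0,"grip":20}
  ]
}}

```text
time_s: 22.1
position: [0.5332, 0.1508, 0.2226]
tcp_rot: [[-0.723, 0.51, 0.467], [-0.382, 0.268, -0.884], [-0.576, -0.818, 0.001]]
force: [0.9, 0.7, 0.4]
opening: 0.313
```

```bash
python3 - <<'E'
from h import *
show()
p,d,K,T=grab('wrist','w10'); Wu=(cloud(d,K,T)-O)@U
x,y,z=[Wu[...,i] for i in range(3)]
m=(abs(y)<.1)&(x<-.15)&(x>-.2)&(z>.06)&(z<.13); print('panel inner fit z=a x+b',np.linalg.lstsq(np.c_[x[m],np.ones(m.sum())],z[m],rcond=None)[0],m.sum())
E
```

```text
t 22.1 grasp world [0.5199 0.1438 0.2439] unit [-0.2165 -0.0493  0.2439] F [1.1  0.18 0.38] open 0.3130611396487901 j [ -6.8  16.9 118.6  54.4  23.7  98.6]
tilt x in unit [[-0.818, 0.576, -0.003], [0.002, -0.003, -1.0], [-0.576, -0.818, 0.001]]
panel inner fit z=a x+b [-5.72637796e-01 -2.00805183e-04] 3278
```

View pics/w10.png

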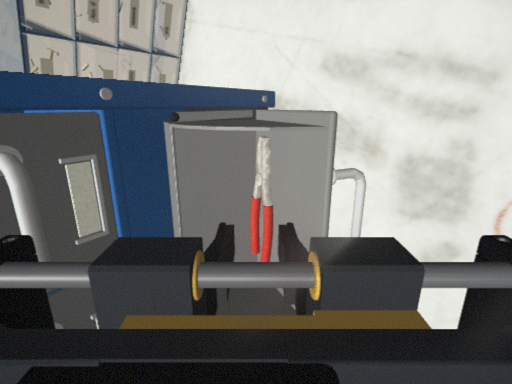

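The wrist view shows the pliers lying in the trough (262,190), with the bin at 1.05 rad. Next I'll grip the bar again and swing the bin up. For the final push I'll use shut fingers turned 90°, because the wide body would foul the upper handles otherwise.

```bash
python3 - <<'E'
from h import *
R=flip(rot(30)); b=U.T@(bar(1.05)-O); b[1]=0; print(b); y=U.T@R[:,1]
plan([(tcp(uw(*(b-.09*y)),R),R,4),(tcp(uw(*b),R),R,4)],grip=19)
E
```

```text
[-0.22525719  0.          0.07026935]
{"dx":0.63,"dy":0.29,"dz":-0.31,"wx":-0,"wy":-0,"wz":-0.014,"grip":19}, 
{"dx":0.63,"dy":0.3,"dz":-0.31,"wx":-0,"wy":-0.001,"wz":-0.014,"grip":19}, 
{"dx":0.62,"dy":0.32,"dz":-0.31,"wx":-0.001,"wy":-0,"wz":-0.014,"grip":19}, 
{"dx":0.61,"dy":0.33,"dz":-0.3,"wx":-0,"wy":-0.001,"wz":-0.015,"grip":19}, 
{"dx":-0,"dy":0.56,"dz":-0,"wx":-0,"wy":0,"wz":0,"grip":19}, 
{"dx":-0,"dy":0.56,"dz":-0,"wx":-0,"wy":0,"wz":0,"grip":19}, 
{"dx":-0,"dy":0.56,"dz":-0,"wx":-0,"wy":0,"wz":0,"grip":19}, 
{"dx":-0,"dy":0.57,"dz":-0,"wx":-0,"wy":0,"wz":0,"grip":19}, 
end [0.5005 0.1892 0.0476] [[-0.765, 0.441, 0.47], [-0.407, 0.234, -0.883], [-0.5, -0.866, 0.001]]
```

>>> {"method": "drive_tool", "body": {
  "commands": [
    {"dx":0.63,"dy":0.29,"dz":-0.31,"wx":0,"wy":0,"wz":-0.014,"grip":19},
    {"dx":0.63,"dy":0.3,"dz":-0.31,"wx":0,"wy":0,"wz":-0.014,"grip":19},
    {"dx":0.62,"dy":0.32,"dz":-0.31,"wx":0,"wy":0,"wz":-0.014,"grip":19},
    {"dx":0.61,"dy":0.33,"dz":-0.3,"wx":0,"wy":0,"wz":-0.015,"grip":19},
    {"dx":0,"dy":0.4,"dz":0,"wx":0,"wy":0,"wz":0,"grip":19},
    {"dx":0,"dy":0,"dz":0,"wx":0,"wy":0,"wz":0,"grip":19}
  ]
}}

```text
time_s: 22.9
position: [0.4683, 0.1723, 0.1101]
tcp_rot: [[-0.768, 0.438, 0.467], [-0.404, 0.234, -0.884], [-0.496, -0.868, -0.003]]
force: [0.1, 0.6, 0.3]
opening: 0.219
```

```bash
python3 - <<'E'
from h import *
show(); R=flip(rot(30)); b=U.T@(bar(1.05)-O); b[1]=0
plan([(tcp(uw(*b),R),R,4)],grip=19)
E
```

```text
t 22.9 grasp world [0.4569 0.1662 0.1327] unit [-2.617e-01  1.000e-04  1.327e-01] F [0.41 0.49 0.31] open 0.2190091257373783 j [ -2.   29.4 128.8 106.9  15.1  46.1]
tilt x in unit [[-0.868, 0.496, -0.003], [0.004, 0.001, -1.0], [-0.496, -0.868, -0.003]]
{"dx":-0,"dy":0.45,"dz":0,"wx":0,"wy":-0.001,"wz":0.001,"grip":19}, 
{"dx":-0.01,"dy":0.45,"dz":0,"wx":0,"wy":-0.001,"wz":0.001,"grip":19}, 
{"dx":-0,"dy":0.45,"dz":0,"wx":0,"wy":-0,"wz":0,"grip":19}, 
{"dx":-0,"dy":0.46,"dz":0.01,"wx":0.001,"wy":-0.001,"wz":0.001,"grip":19}, 
end [0.5006 0.1891 0.0476] [[-0.764, 0.442, 0.47], [-0.407, 0.235, -0.883], [-0.5, -0.866, 0.001]]
```

>>> {"method": "drive_tool", "body": {
  "commands": [
    {"dx":0,"dy":0.45,"dz":0,"wx":0,"wy":0,"wz":0,"grip":19},
    {"dx":0,"dy":0.45,"dz":0,"wx":0,"wy":0,"wz":0,"grip":19},
    {"dx":0,"dy":0.45,"dz":0,"wx":0,"wy":0,"wz":0,"grip":19},
    {"dx":0,"dy":0.42,"dz":0,"wx":0,"wy":0,"wz":0,"grip":19},
    {"dx":0,"dy":0,"dz":0,"wx":0,"wy":0,"wz":0,"grip":5},
    {"dx":0,"dy":0,"dz":0,"wx":0,"wy":0,"wz":0,"grip":5},
    {"dx":0,"dy":0,"dz":0,"wx":0,"wy":0,"wz":0,"grip":5}
  ]
}}

```text
time_s: 23.78
position: [0.5, 0.1889, 0.0514]
tcp_rot: [[-0.765, 0.442, 0.468], [-0.404, 0.235, -0.884], [-0.501, -0.866, -0.001]]
force: [1.1, 2.6, -2.7]
opening: 0.1
```

```bash
python3 - <<'E'
from h import *
theta(); w=[]
for k in range(1,18):
    th=1.05-k*.054; R=flip(rot(30+1.*k)); w.append((tcp(bar(th)-U@[0,.006,0],R),R,1))
plan(w,grip=5)
E
```

```text
t 23.775 grasp world [0.4885 0.1827 0.0739] unit [-2.261e-01 -1.000e-04  7.390e-02] F [ 2.16  1.77 -2.68] open 0.09980316281955481 j [  0.7  39.3 125.7 132.   18.   22.7]
tilt x in unit [[-0.866, 0.501, -0.002], [0.002, -0.0, -1.0], [-0.501, -0.866, -0.001]]
theta 1.0282543406785718 r 0.1577467526708086
{"dx":-0.13,"dy":-0.07,"dz":-0,"wx":-0,"wy":-0.001,"wz":0.011,"grip":5}, 
{"dx":-0.16,"dy":-0.14,"dz":-0,"wx":-0,"wy":-0,"wz":0.011,"grip":5}, 
{"dx":-0.18,"dy":-0.13,"dz":-0,"wx":-0,"wy":-0,"wz":0.011,"grip":5}, 
{"dx":-0.18,"dy":-0.12,"dz":-0,"wx":-0,"wy":-0,"wz":0.011,"grip":5}, 
{"dx":-0.19,"dy":-0.11,"dz":-0,"wx":-0,"wy":-0,"wz":0.011,"grip":5}, 
{"dx":-0.2,"dy":-0.1,"dz":-0,"wx":-0,"wy":-0,"wz":0.011,"grip":5}, 
{"dx":-0.21,"dy":-0.08,"dz":-0,"wx":-0,"wy":-0,"wz":0.011,"grip":5}, 
{"dx":-0.21,"dy":-0.07,"dz":-0,"wx":-0,"wy":-0,"wz":0.011,"grip":5}, 
{"dx":-0.21,"dy":-0.05,"dz":-0,"wx":-0,"wy":-0,"wz":0.012,"grip":5}, 
{"dx":-0.22,"dy":-0.04,"dz":-0,"wx":-0,"wy":-0,"wz":0.011,"grip":5}, 
{"dx":-0.22,"dy":-0.02,"dz":-0.01,"wx":-0,"wy":-0,"wz":0.011,"grip":5}, 
{"dx":-0.23,"dy":-0.01,"dz":0,"wx":-0,"wy":-0,"wz":0.011,"grip":5}, 
{"dx":-0.22,"dy":0.01,"dz":0,"wx":-0,"wy":-0,"wz":0.011,"grip":5}, 
{"dx":-0.22,"dy":0.02,"dz":0,"wx":-0,"wy":-0,"wz":0.011,"grip":5}, 
{"dx":-0.22,"dy":0.03,"dz":0,"wx":-0,"wy":-0,"wz":0.011,"grip":5}, 
{"dx":-0.21,"dy":0.06,"dz":0,"wx":-0,"wy":-0,"wz":0.011,"grip":5}, 
{"dx":-0.22,"dy":0.06,"dz":0,"wx":-0,"wy":-0,"wz":0.011,"grip":5}, 
end [0.5802 0.2319 0.1626] [[-0.603, 0.645, 0.469], [-0.32, 0.343, -0.883], [-0.731, -0.683, -0.0]]
```

>>> {"method": "drive_tool", "body": {
  "commands": [
    {"dx":-0.13,"dy":-0.08,"dz":0,"wx":0,"wy":0,"wz":0.011,"grip":5},
    {"dx":-0.16,"dy":-0.14,"dz":0,"wx":0,"wy":0,"wz":0.011,"grip":5},
    {"dx":-0.18,"dy":-0.13,"dz":0,"wx":0,"wy":0,"wz":0.011,"grip":5},
    {"dx":-0.18,"dy":-0.12,"dz":0,"wx":0,"wy":0,"wz":0.011,"grip":5},
    {"dx":-0.19,"dy":-0.11,"dz":0,"wx":0,"wy":0,"wz":0.011,"grip":5},
    {"dx":-0.2,"dy":-0.1,"dz":0,"wx":0,"wy":0,"wz":0.011,"grip":5},
    {"dx":-0.2,"dy":-0.08,"dz":0,"wx":0,"wy":0,"wz":0.011,"grip":5},
    {"dx":-0.21,"dy":-0.07,"dz":0,"wx":0,"wy":0,"wz":0.011,"grip":5}
  ]
}}

```text
time_s: 24.78
position: [0.5225, 0.2009, 0.11]
tcp_rot: [[-0.703, 0.538, 0.465], [-0.368, 0.284, -0.885], [-0.608, -0.794, -0.001]]
force: [-7.5, -6.7, 3.3]
opening: 0.107
```

```bash
python3 - <<'E'
from h import *
th=theta(); w=[]
for k in range(1,9):
    R=flip(rot(38+1.*k)); w.append((tcp(bar(th-k*(th-.135)/8)-U@[0,.006,0],R),R,1))
plan(w,grip=5)
E
```

```text
t 24.775 grasp world [0.5085 0.1935 0.1307] unit [-2.033e-01 -1.000e-04  1.307e-01] F [-9.79 -2.4   3.27] open 0.10713295397925449 j [  0.2  33.6 125.9 128.9  21.2  26.7]
tilt x in unit [[-0.794, 0.608, -0.005], [0.005, -0.002, -1.0], [-0.608, -0.794, -0.001]]
theta 0.6406411428891114 r 0.15959409493570098
{"dx":-0.28,"dy":0.01,"dz":-0,"wx":-0.001,"wy":-0.003,"wz":0.017,"grip":5}, 
{"dx":-0.25,"dy":-0.05,"dz":-0,"wx":-0,"wy":-0,"wz":0.011,"grip":5}, 
{"dx":-0.26,"dy":-0.02,"dz":-0,"wx":-0,"wy":-0,"wz":0.011,"grip":5}, 
{"dx":-0.26,"dy":-0.01,"dz":-0,"wx":-0,"wy":-0,"wz":0.011,"grip":5}, 
{"dx":-0.26,"dy":0.01,"dz":-0,"wx":-0,"wy":-0,"wz":0.012,"grip":5}, 
{"dx":-0.25,"dy":0.03,"dz":-0,"wx":-0,"wy":-0,"wz":0.011,"grip":5}, 
{"dx":-0.26,"dy":0.06,"dz":-0,"wx":-0,"wy":-0,"wz":0.011,"grip":5}, 
{"dx":-0.24,"dy":0.07,"dz":-0,"wx":-0,"wy":-0,"wz":0.011,"grip":5}, 
end [0.5797 0.2312 0.1617] [[-0.613, 0.636, 0.469], [-0.326, 0.337, -0.883], [-0.719, -0.695, 0.0]]
```

>>> {"method": "drive_tool", "body": {
  "commands": [
    {"dx":-0.27,"dy":0.02,"dz":0,"wx":0,"wy":0,"wz":0.015,"grip":5},
    {"dx":-0.25,"dy":-0.03,"dz":0,"wx":0,"wy":0,"wz":0.011,"grip":5},
    {"dx":-0.26,"dy":-0.02,"dz":0,"wx":0,"wy":0,"wz":0.011,"grip":5},
    {"dx":-0.26,"dy":-0.01,"dz":0,"wx":0,"wy":0,"wz":0.011,"grip":5},
    {"dx":-0.26,"dy":0.01,"dz":0,"wx":0,"wy":0,"wz":0.012,"grip":5},
    {"dx":-0.25,"dy":0.03,"dz":0,"wx":0,"wy":0,"wz":0.011,"grip":5},
    {"dx":-0.25,"dy":0.06,"dz":0,"wx":0,"wy":0,"wz":0.011,"grip":5},
    {"dx":-0.22,"dy":0.07,"dz":0,"wx":0,"wy":0,"wz":0.011,"grip":5}
  ]
}}

```text
time_s: 25.78
position: [0.5838, 0.2334, 0.1648]
tcp_rot: [[-0.606, 0.643, 0.468], [-0.32, 0.342, -0.884], [-0.728, -0.685, -0.001]]
force: [-5.7, -2.5, 9.8]
opening: 0.1
```

```bash
python3 - <<'E'
from h import *
th=theta(); binangle('wrist','w11')
E
```

```text
t 25.775 grasp world [0.5671 0.2245 0.1826] unit [-0.137  -0.0002  0.1826] F [-6.23  0.48  9.79] open 0.09981832894986427 j [  2.4  31.2 120.7 129.2  23.9  30.2]
tilt x in unit [[-0.685, 0.728, -0.002], [0.002, -0.0, -1.0], [-0.728, -0.685, -0.001]]
theta 0.10217381273520199 r 0.15670278484077063
wrist bin angle 7957 [0.092 0.099 0.102 0.105 0.109]
```

The bin is at 0.10 rad. I'll let go, back off, turn the tool 90° with the fingers shut, and push on the panel beside the bar.

>>> {"method": "drive_tool", "body": {
  "commands": [
    {"dx":0,"dy":0,"dz":0,"wx":0,"wy":0,"wz":0,"grip":24},
    {"dx":0,"dy":0,"dz":0,"wx":0,"wy":0,"wz":0,"grip":24},
    {"dx":0,"dy":0,"dz":0,"wx":0,"wy":0,"wz":0,"grip":24},
    {"dx":0,"dy":-0.4,"dz":0,"wx":0,"wy":0,"wz":0,"grip":24},
    {"dx":0,"dy":-0.6,"dz":0,"wx":0,"wy":0,"wz":0,"grip":24},
    {"dx":0,"dy":-0.6,"dz":0,"wx":0,"wy":0,"wz":0,"grip":24},
    {"dx":0,"dy":-0.4,"dz":0,"wx":0,"wy":0.1,"wz":0,"grip":0},
    {"dx":0,"dy":0,"dz":0,"wx":0,"wy":0.1,"wz":0,"grip":0}
  ]
}}

```text
time_s: 26.82
position: [0.5313, 0.2053, 0.2168]
tcp_rot: [[-0.727, 0.639, 0.251], [-0.028, 0.338, -0.941], [-0.686, -0.691, -0.228]]
force: [-0.6, 0.8, -0.2]
opening: 0.131
```

```bash
cat >> h.py <<'E'
def rpush(t):
    t=np.deg2rad(t); x=U@[0,1,0]; y=U@[np.sin(t),0,-np.cos(t)]; return np.c_[x,y,np.cross(x,y)]
def tipt(p,R): return np.asarray(p)+.007*R[:,1]  # TCP for a fingertip point
E
python3 - <<'E'
from h import *
show(); binangle('wrist','w12')
R=rpush(50); plan([(tipt(uw(-.15,-.092,.20),R),R,8)],grip=0)
E
```

```text
t 26.825 grasp world [0.5147 0.1965 0.2347] unit [-0.1965 -0.0003  0.2347] F [-0.14  1.02 -0.18] open 0.13061002018211704 j [ -1.9  21.1 126.  112.8  22.9  62.3]
tilt x in unit [[-0.655, 0.723, -0.22], [0.316, -0.001, -0.949], [-0.686, -0.691, -0.228]]
wrist bin angle 4546 [0.084 0.092 0.095 0.099 0.104]
{"dx":-0.11,"dy":0.12,"dz":0.26,"wx":-0.005,"wy":0.099,"wz":0.003,"grip":0}, 
{"dx":-0.15,"dy":0.12,"dz":0.24,"wx":-0.004,"wy":0.099,"wz":0.003,"grip":0}, 
{"dx":-0.19,"dy":0.12,"dz":0.22,"wx":-0.005,"wy":0.099,"wz":0.003,"grip":0}, 
{"dx":-0.22,"dy":0.12,"dz":0.19,"wx":-0.005,"wy":0.099,"wz":0.003,"grip":0}, 
{"dx":-0.25,"dy":0.11,"dz":0.15,"wx":-0.004,"wy":0.099,"wz":0.003,"grip":0}, 
{"dx":-0.26,"dy":0.12,"dz":0.11,"wx":-0.005,"wy":0.099,"wz":0.003,"grip":0}, 
{"dx":-0.28,"dy":0.12,"dz":0.07,"wx":-0.004,"wy":0.099,"wz":0.004,"grip":0}, 
{"dx":-0.29,"dy":0.11,"dz":0.03,"wx":-0.005,"wy":0.099,"wz":0.003,"grip":0}, 
end [0.6035 0.1398 0.1956] [[-0.47, 0.676, -0.567], [0.883, 0.36, -0.302], [-0.0, -0.643, -0.766]]
```

>>> {"method": "drive_tool", "body": {
  "commands": [
    {"dx":-0.11,"dy":0.12,"dz":0.26,"wx":-0.005,"wy":0.099,"wz":0.003,"grip":0},
    {"dx":-0.15,"dy":0.12,"dz":0.24,"wx":-0.004,"wy":0.099,"wz":0.003,"grip":0},
    {"dx":-0.19,"dy":0.12,"dz":0.22,"wx":-0.005,"wy":0.099,"wz":0.003,"grip":0},
    {"dx":-0.22,"dy":0.12,"dz":0.19,"wx":-0.005,"wy":0.099,"wz":0.003,"grip":0},
    {"dx":-0.25,"dy":0.11,"dz":0.15,"wx":-0.004,"wy":0.099,"wz":0.003,"grip":0},
    {"dx":-0.26,"dy":0.12,"dz":0.11,"wx":-0.005,"wy":0.099,"wz":0.003,"grip":0},
    {"dx":-0.28,"dy":0.12,"dz":0.07,"wx":-0.004,"wy":0.099,"wz":0.003,"grip":0},
    {"dx":-0.29,"dy":0.11,"dz":0.03,"wx":-0.005,"wy":0.099,"wz":0.003,"grip":0}
  ]
}}

```text
time_s: 27.88
position: [0.6045, 0.1402, 0.1953]
tcp_rot: [[-0.475, 0.674, -0.565], [0.88, 0.362, -0.308], [-0.003, -0.643, -0.766]]
force: [-0.0, 0.7, -0.4]
opening: 0.004
```

```bash
cat >> h.py <<'E'
def tip():
    s=show(); g=U.T@(np.array(s['position'])-.007*np.array(s['tcp_rot'])[:,1]-O); print('tip unit',g.round(4)); return g
E
python3 - <<'E'
from h import *
tip(); R=rpush(50); plan([(tipt(uw(-.13,-.092,.165),R),R,3),(tipt(uw(-.1,-.092,.16),R),R,3)],grip=0)
E
```

```text
t 27.875 grasp world [0.587  0.1308 0.212 ] unit [-0.1635 -0.0923  0.212 ] F [ 0.29  0.64 -0.42] open 0.003974362210676869 j [-12.3  28.4 121.2 109.5  31.9 128.3]
tilt x in unit [[-0.006, 0.766, -0.643], [1.0, 0.003, -0.006], [-0.003, -0.643, -0.766]]
tip unit [-0.1489 -0.0922  0.1998]
{"dx":0,"dy":0.31,"dz":0.12,"wx":-0,"wy":0.001,"wz":0.001,"grip":0}, 
{"dx":0,"dy":0.31,"dz":0.12,"wx":-0,"wy":0.001,"wz":0,"grip":0}, 
{"dx":0.01,"dy":0.3,"dz":0.12,"wx":-0.001,"wy":0.002,"wz":0.001,"grip":0}, 
{"dx":-0,"dy":0.22,"dz":-0.13,"wx":0,"wy":-0,"wz":-0,"grip":0}, 
{"dx":-0,"dy":0.22,"dz":-0.13,"wx":0,"wy":-0,"wz":-0,"grip":0}, 
{"dx":-0,"dy":0.22,"dz":-0.13,"wx":0,"wy":-0,"wz":-0,"grip":0}, 
end [0.6478 0.1636 0.1556] [[-0.469, 0.677, -0.567], [0.883, 0.36, -0.301], [0.0, -0.642, -0.767]]
```

>>> {"method": "drive_tool", "body": {
  "commands": [
    {"dx":0,"dy":0.31,"dz":0.12,"wx":0,"wy":0,"wz":0,"grip":0},
    {"dx":0,"dy":0.31,"dz":0.12,"wx":0,"wy":0,"wz":0,"grip":0},
    {"dx":0,"dy":0.3,"dz":0.12,"wx":0,"wy":0,"wz":0,"grip":0},
    {"dx":0,"dy":0.22,"dz":-0.13,"wx":0,"wy":0,"wz":0,"grip":0},
    {"dx":0,"dy":0.22,"dz":-0.13,"wx":0,"wy":0,"wz":0,"grip":0},
    {"dx":0,"dy":0.2,"dz":-0.13,"wx":0,"wy":0,"wz":0,"grip":0},
    {"dx":0,"dy":0,"dz":0,"wx":0,"wy":0,"wz":0,"grip":0}
  ]
}}

```text
time_s: 28.75
position: [0.6478, 0.1638, 0.1571]
tcp_rot: [[-0.477, 0.675, -0.562], [0.879, 0.362, -0.311], [-0.007, -0.642, -0.766]]
force: [-0.5, -1.2, 0.2]
opening: 0.001
```

```bash
python3 - <<'E'
from h import *
tip(); binangle('wrist','w13'); binangle('top','t13')
E
```

```text
t 28.75 grasp world [0.6303 0.1544 0.1738] unit [-0.1142 -0.0918  0.1738] F [-0.96 -0.8   0.19] open 0.00116373159568111 j [ -8.   35.1 116.2 117.3  30.6 123.4]
tilt x in unit [[-0.009, 0.766, -0.642], [1.0, 0.003, -0.011], [-0.007, -0.642, -0.766]]
tip unit [-0.0996 -0.0917  0.1616]
wrist bin angle 8175 [0.069 0.077 0.082 0.088 0.332]
top bin angle 326 [-0.074  0.05   0.061  0.067  0.124]
```

>>> {"method": "drive_tool", "body": {
  "commands": [
    {"dx":0,"dy":0.067,"dz":-0.056,"wx":0,"wy":0,"wz":0,"grip":0},
    {"dx":0,"dy":0.067,"dz":-0.056,"wx":0,"wy":0,"wz":0,"grip":0},
    {"dx":0,"dy":0.067,"dz":-0.056,"wx":0,"wy":0,"wz":0,"grip":0},
    {"dx":0,"dy":0.067,"dz":-0.056,"wx":0,"wy":0,"wz":0,"grip":0},
    {"dx":0,"dy":0.067,"dz":-0.056,"wx":0,"wy":0,"wz":0,"grip":0},
    {"dx":0,"dy":0,"dz":0,"wx":0,"wy":0,"wz":0,"grip":0}
  ]
}}

```text
time_s: 29.6
position: [0.6628, 0.1718, 0.1566]
tcp_rot: [[-0.477, 0.675, -0.563], [0.879, 0.362, -0.311], [-0.006, -0.643, -0.766]]
force: [-2.3, -1.2, 1.9]
opening: 0.004
```

```bash
python3 - <<'E'
from h import *
tip(); binangle('wrist','w14')
E
```

```text
t 29.6 grasp world [0.6452 0.1624 0.1733] unit [-0.0972 -0.0917  0.1733] F [-2.64  0.02  1.88] open 0.004135307381254991 j [ -6.6  35.6 113.9 116.2  29.2 126. ]
tilt x in unit [[-0.008, 0.766, -0.643], [1.0, 0.003, -0.01], [-0.006, -0.643, -0.766]]
tip unit [-0.0827 -0.0917  0.1611]
wrist bin angle 8289 [-0.045 -0.037 -0.031 -0.025  0.221]
```

>>> {"method": "drive_tool", "body": {
  "commands": [
    {"dx":0,"dy":0.057,"dz":-0.048,"wx":0,"wy":0,"wz":0,"grip":0},
    {"dx":0,"dy":0.057,"dz":-0.048,"wx":0,"wy":0,"wz":0,"grip":0},
    {"dx":0,"dy":0,"dz":0,"wx":0,"wy":0,"wz":0,"grip":0}
  ]
}}

```text
time_s: 30.02
position: [0.667, 0.1741, 0.156]
tcp_rot: [[-0.476, 0.674, -0.565], [0.879, 0.361, -0.31], [-0.005, -0.645, -0.764]]
force: [-5.9, -4.0, 3.9]
opening: 0.008
```

```bash
python3 - <<'E'
from h import *
tip(); binangle('wrist','w15')
E
```

```text
t 30.025 grasp world [0.6495 0.1648 0.1728] unit [-0.0924 -0.0916  0.1728] F [-7.09 -0.8   3.86] open 0.007742596546604882 j [ -6.2  35.8 113.2 115.8  28.7 127. ]
tilt x in unit [[-0.007, 0.764, -0.645], [1.0, 0.002, -0.009], [-0.005, -0.645, -0.764]]
tip unit [-0.0778 -0.0916  0.1605]
wrist bin angle 8254 [-0.08  -0.071 -0.066 -0.059  0.187]
```

It's at the stop (about -0.064 rad, 7 N and rising). I'll press once a little more, then back away in -x.

>>> {"method": "drive_tool", "body": {
  "commands": [
    {"dx":0,"dy":0.05,"dz":-0.04,"wx":0,"wy":0,"wz":0,"grip":0},
    {"dx":0,"dy":0.02,"dz":-0.02,"wx":0,"wy":0,"wz":0,"grip":0},
    {"dx":0,"dy":0,"dz":0,"wx":0,"wy":0,"wz":0,"grip":0}
  ]
}}

```text
time_s: 30.45
position: [0.6676, 0.1745, 0.1557]
tcp_rot: [[-0.473, 0.673, -0.569], [0.881, 0.358, -0.31], [-0.005, -0.648, -0.762]]
force: [-18.5, -11.3, 12.7]
opening: 0.002
```

>>> {"method": "drive_tool", "body": {
  "commands": [
    {"dx":0,"dy":-0.15,"dz":0.12,"wx":0,"wy":0,"wz":0,"grip":0},
    {"dx":0,"dy":-0.3,"dz":0.2,"wx":0,"wy":0,"wz":0,"grip":0},
    {"dx":0,"dy":-0.4,"dz":0.2,"wx":0,"wy":0,"wz":0,"grip":0},
    {"dx":0,"dy":-0.6,"dz":0,"wx":0,"wy":0,"wz":0,"grip":0},
    {"dx":0,"dy":-0.8,"dz":0,"wx":0,"wy":0,"wz":0,"grip":0},
    {"dx":0,"dy":-0.8,"dz":0,"wx":0,"wy":0,"wz":0,"grip":0},
    {"dx":0,"dy":-0.4,"dz":0,"wx":0,"wy":0,"wz":0,"grip":0},
    {"dx":0,"dy":0,"dz":0,"wx":0,"wy":0,"wz":0,"grip":0}
  ]
}}

```text
time_s: 31.45
position: [0.5659, 0.1194, 0.2302]
tcp_rot: [[-0.476, 0.676, -0.563], [0.879, 0.361, -0.31], [-0.006, -0.642, -0.766]]
force: [0.9, 0.2, 0.1]
opening: 0.001
```

```bash
python3 - <<'E'
from h import *
tip(); binangle('wrist','w16'); binangle('scene','s16'); grab('top','t16')
a=cv2.imread('pics/w16.png'); b=cv2.imread('pics/s16.png')[80:220,170:330]
cv2.imwrite('pics/c16.png',cv2.resize(np.hstack([a,cv2.resize(b,(439,384),interpolation=cv2.INTER_CUBIC)]),None,fx=.82,fy=.82))
E
```

```text
t 31.45 grasp world [0.5483 0.11   0.2469] unit [-0.2074 -0.0925  0.2469] F [ 0.84 -0.27  0.05] open 0.0013691191065373215 j [-17.1  21.8 125.  100.3  33.5 134.3]
tilt x in unit [[-0.007, 0.766, -0.642], [1.0, 0.001, -0.01], [-0.006, -0.642, -0.766]]
tip unit [-0.1928 -0.0924  0.2347]
wrist bin angle 6241 [-0.013 -0.005 -0.     0.004  0.011]
scene bin angle 582 [-0.061 -0.028 -0.008  0.011  0.037]
```

View pics/c16.png

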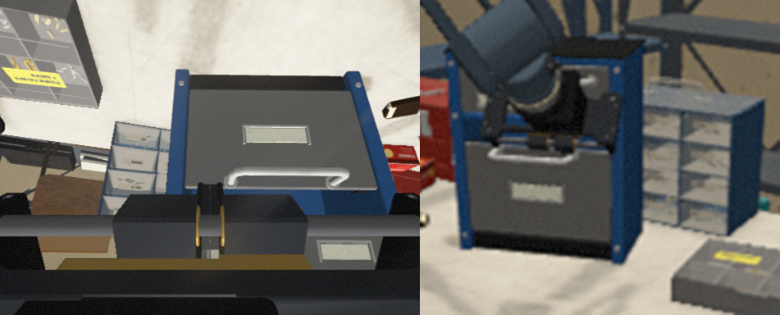

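The composite shows the bin flush (0.000 rad) with the fingers clear of it. I'll wait a second, recheck and hand in.

>>> {"method": "drive_tool", "body": {
  "commands": [
    {"dx":0,"dy":-0.4,"dz":0,"wx":0,"wy":0,"wz":0,"grip":0},
    {"dx":0,"dy":0,"dz":0,"wx":0,"wy":0,"wz":0,"grip":0},
    {"dx":0,"dy":0,"dz":0,"wx":0,"wy":0,"wz":0,"grip":0},
    {"dx":0,"dy":0,"dz":0,"wx":0,"wy":0,"wz":0,"grip":0},
    {"dx":0,"dy":0,"dz":0,"wx":0,"wy":0,"wz":0,"grip":0},
    {"dx":0,"dy":0,"dz":0,"wx":0,"wy":0,"wz":0,"grip":0},
    {"dx":0,"dy":0,"dz":0,"wx":0,"wy":0,"wz":0,"grip":0}
  ]
}}

```text
time_s: 32.48
position: [0.5552, 0.1141, 0.2396]
tcp_rot: [[-0.477, 0.675, -0.564], [0.879, 0.362, -0.31], [-0.005, -0.643, -0.766]]
force: [0.4, 0.1, 0.8]
opening: 0.003
```

```bash
python3 - <<'E'
from h import *
tip(); binangle('wrist','w17')
p,d,K,T=grab('top','t17'); p0=np.load('pics/top0.npz')['p']
D=(np.abs(p.astype(int)-p0.astype(int)).max(2)>60).astype('u1'); n,l,st,c=cv2.connectedComponentsWithStats(D)
print([ (s[:5].tolist()) for s in st[1:] if s[4]>15])
from rig import workorder; print(workorder.hand_in())
E
```

```text
t 32.475 grasp world [0.5377 0.1047 0.2563] unit [-0.2193 -0.0922  0.2563] F [ 0.43 -0.09  0.81] open 0.003366885547001603 j [-18.5  19.8 125.7  97.   34.2 136.8]
tilt x in unit [[-0.008, 0.766, -0.643], [1.0, 0.003, -0.009], [-0.005, -0.643, -0.766]]
tip unit [-0.2047 -0.0921  0.2441]
wrist bin angle 5793 [-0.012 -0.004  0.     0.004  0.012]
[[219, 109, 13, 3, 24], [199, 111, 13, 3, 26], [173, 113, 9, 2, 16], [185, 112, 13, 3, 24], [171, 122, 44, 7, 138], [168, 124, 50, 10, 145], [146, 143, 119, 107, 5549], [0, 159, 83, 52, 1449], [122, 217, 13, 8, 62], [267, 216, 28, 13, 119], [263, 226, 28, 14, 123], [2, 250, 83, 57, 1077], [150, 284, 24, 25, 233], [78, 297, 24, 28, 341], [97, 321, 59, 59, 1456], [79, 326, 11, 11, 33], [82, 331, 10, 28, 157], [167, 346, 24, 12, 47], [121, 348, 8, 9, 37], [211, 366, 4, 8, 20]]
the job is handed in; nothing more can be done
None
```

The pliers are in the wide lower bin, and the bin is shut flush. I handed the job in at about 32.5 s of the 67 s allowed.

- **Opening:** The bin started free, standing about 0.087 rad proud, and it followed a light pull on the bar out to its stop at 1.05 rad.
- **First grip missed:** The fingertips sit about 29 mm further back than the stated tool frame. My first pull closed on nothing and moved nothing. I corrected for this and the second grip held.
- **Pliers:** I picked them up by the head and laid them in the trough. The wrist picture taken afterwards showed them lying in the bin.
- **Closing:** I swung the bin up by its bar to 0.10 rad and let go. Then I pushed the panel beside the bar once, to the inner stop at about -0.065 rad and 22 N, and backed off.

**Last checks:**
- The bin read 0.000 rad straight after the push and again a second later, with the robot clear of it.
- I did not pull on the closed bin to prove the catch. That it is locked rests on it standing at exactly the flush angle.
- Comparing the top view before and after shows the expected changes: the arm, the bin front and the place where the pliers lay. It also shows a small change of about 13 x 8 pixels just below the sanding block's picture. I think it is the arm or its shadow, as the arm never worked near the block and I saw no contact force, but I did not look closer.

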